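# Slide a pastry ruler off its shelf and lay it along the chopping board

### The arm

A 6-joint arm with a two-finger parallel gripper is mounted at the origin on a cart in front of the work surface, level with it; the furniture and walls round the work are solid. World frame = base frame: x ahead of the robot, y to its left, z up, the work surface at z = 0. Lengths are in m, angles in rad, forces in N, time in s.
With the tool pointing down it reaches from about 0.375 to 0.9 m from the base axis. Payload 3.1 kg.
Tool frame: the origin (TCP) lies midway between the tips of the shut fingers; the grasp point (between the pads) lies 19 mm behind it (manip.hold_point_z is the distance from the TCP to the grasp point, in m); x points along the fingers, y is the direction in which the jaws open and shut, and the axes are right-handed (so a half turn about x gives the same grasp; the last joint's range is limited). The gripper opens to 85 mm and grips with 20 to 120 N. Pads are 22 mm wide; open, the fingers measure 114 mm over their backs; the gripper's body (76 mm by 85 mm) begins 54 mm behind the grasp point. The pads swing forward as they close: fully open they stand 13 mm farther back than shut.
Start: joints at [-1.286, 0.527, 1.433, -0, 1.181, -0.178], TCP at [0.28, -0.559, 0.231] pointing down, gripper open.
Joint ranges: [-3.08, 3.08], [-0.75, 2.2], [0.22, 2.44], [-1.43, 4.57], [0, 2.65], [-2.85, 2.85]. Speed limits (rad/s): [2.79, 2.79, 3.14, 3.14, 3.14, 3.14].

### API

Orientations are given as a unit quaternion [x, y, z, w].
In Python, from station import manip, snapshot gives the robot as it stands.
- The arm moves only by the shell command python3 -m crank 'ROWS' [FORCE]. ROWS is JSON, a list of rows, each a list of 5 numbers: the finger opening in m, from 0 to 0.0854, then the shift along the tool's x, y, z in m, then the turn about the tool's x in rad. In form: [[grip, tx, ty, tz, yaw], ...]. A call has 1 to 5 rows; each row shifts and turns the commanded pose from where the row before left it, along the tool's axes as they then stand; what a row does not reach is not made up. A row lasts 1/10 s, in which the tool goes at most 50 mm and 8.59 degrees, less where a joint would pass 70% of its speed; a pose out of reach is approached as far as the arm can. A call is refused whole if a number of a shift passes 0.05 or a number of a turn 0.15, either way. A call with a gripper value outside its range is refused whole. The fingers move at their own pace and stop on an object; FORCE is the grip in N (left out, the last holds). Time passes only in rows, so rows that do not move let the fingers close. It gives the time, the measured TCP pose, the force and the opening at its end, in the units of the state.
- manip.sense(): the state, without advancing time (a new reading comes with each control period).
- snapshot(name): name is "side" or "top"; returns a dict with "image" (480x640x3 uint8, blue, green, red), "range_z" (480x640 float32, m along the optical axis (not along the pixel's ray), 0 where there is no reading), "vertical_fov" (degrees; the focal length in pixels is half the picture's height over the tangent of half this angle, whatever the lens; pixels are square), "cx", "cy" (the principal point, pixels), "extrinsics" (4x4, takes a point from world to camera coordinates). Camera axes: x right, y up, looking along -z (the intrinsics and any distortion apply to the point x, -y, -z); pixel columns grow to the right and rows downward; lengths in m; the calibration is good to about 2 mm. A picture is of the moment at which its call begins.
- manip.sign_off(): hands the job in, once; it reports no verdict.
The state is a dict: "t": time; "q": joint angles; "qd": joint speeds; "tau": joint torques, N m; "tcp_pos": TCP position; "tool_rot": TCP orientation; "force": force on the tool from outside, world axes, zero at the start; "ft_torque": the same for the moment, N m; "finger_gap": opening from 0.0 (shut) to 1.0 (fully open).
Only numpy, scipy, OpenCV 4.12 (cv2) and the standard library are available. Lean on these libraries where they do the work, as an engineer would, in place of code of your own. Each camera call takes 0.05 s, during which the arm holds its last target.

### The job

The wooden pastry ruler lies flat in its lane on the lower tier of the little white shelf, where fingers cannot get beside it: press on it from above, slide it out over the shelf's front edge until its end sticks out, and take it there by its two long sides. Carry it over and lay it flat on the worktop, flush along the right-hand edge of the chopping board. Leave the steel strip in the other lane, and do not knock over the spice jars on top.

Things in the scene. Friction and masses are not known exactly. Their poses are not given: they have to be found in the camera images.
- ruler: pale wooden ruler with dark tick marks, 160 long (x) x 36 wide (y) x 5 mm thick (z), about 50 g, loose; origin at the centre of its underside, z up, -x end towards the shelf's front at the start, 0 to 12 mm behind the front edge, in the left or the right lane. It slides when pressed with about 4 to 10 N and dragged; it tips if pressed where it sticks out
- ruler_near_end (a point): middle of the ruler's -x end (the end that comes out first), half way up its thickness
- steel_strip: a grey steel strip of the ruler's size (160 x 36 x 5 mm) in the other lane; stays there; origin and axes as the ruler's
- shelf: white two-tier shelf, fixed, 200 deep (x) x 180 wide (y) x 252 mm high; origin at its footprint's centre on the worktop; front faces -x, y left, z up. Lower tier's top at z = 70, upper tier's underside at z = 240; both end in front at x = -100 mm. Cheeks 12 mm thick join them at the sides from x = -15 to 100 only
- shelf_front (a point): middle of the front edge of the lower tier's top face. The front 85 mm between the tiers is open at the sides too, but roofed by the upper tier, so a tool must come in tilted, from the front. Below, the front is open down to the worktop between two 12 mm feet at y = -80 and 80
- lane_left (a point): front end of the left lane's floor (shelf y = +33 mm); the lane runs along the shelf's x, 44 mm wide between battens 8 mm high
- lane_right (a point): front end of the right lane's floor (shelf y = -33 mm), otherwise as the left lane
- board_right_edge (a point): middle of the chopping board's right-hand edge, at worktop height; its x runs along that edge, away from the robot, y to the left into the board, z up. The brown board does not move; it lies left of the shelf, 250 mm along x, reaching 360 mm to the left, 22 mm high; its right-hand edge face is upright and straight
- jar_red: spice jar with a red cap, diameter 39, 91 mm high, loose on the upper tier; origin under its centre, z up
- jar_green: spice jar with a green cap, diameter 39, 91 mm high, loose on the upper tier; origin under its centre, z up
- jar_blue: spice jar with a dark blue cap, diameter 41, 100 mm high, loose on the upper tier; origin under its centre, z up

How it is judged:
On the way, in this order (a step that is already met when the one before it is completed fails the run):
1. the wooden ruler's near end has been slid at least 25 mm out over the shelf's front edge while the ruler still lies on the lower tier (x of ruler_near_end in the frame of shelf below -0.125 m and contact force between ruler and shelf above 0.05 N and angle between ruler's own z axis and vertical below 0.15 rad), for 0.1 s.
2. the ruler is carried in the fingers, clear of the shelf and of the worktop (contact force between the fingers and ruler above 0.5 N and contact force between ruler and shelf below 0.01 N and height (world z) of ruler above 0.03 m and x of ruler in the frame of shelf below -0.14 m), for 0.2 s.
At the end, for the whole second after the job is handed in: The wooden ruler lies flat on the worktop, its long side along the board's right-hand edge: gap at most 6 mm at its middle, parallel within 0.05 rad (3 degrees), its middle within 80 mm of the middle of that edge, released and at rest; the steel strip is within 30 mm of where it was (height (world z) of ruler below 0.008 m and angle between ruler's own z axis and vertical below 0.05 rad and y of ruler in the frame of board_right_edge between -0.024 and -0.01 m and x of ruler in the frame of board_right_edge between -0.08 and 0.08 m and angle between the x axis of ruler and the x axis of board_right_edge, either way round below 0.05 rad and linear speed of ruler below 0.02 m/s and distance of steel_strip from where it was at the start of the episode below 0.03 m); the robot touches nothing.
It fails at once if the steel strip is pulled out of its place (more than 50 mm) (distance of steel_strip from where it was at the start of the episode above 0.05 m).
It fails at once if a spice jar on the shelf is knocked over (angle between any of jar_red, jar_green, jar_blue's own z axis and vertical above 0.6 rad).
It also fails if it takes over 64 s, if anything falls off the work surface, if the arm or the gripper's body presses on something with over 40 N, if the wrist force passes 120 N, or if a joint passes its speed limit or range.

## Working session

There is one attempt and no reset: what is moved stays moved. The work goes in short steps, Python scripts to look and compute and a shell command to move; the robot and the scene stay as the last step left them, time stands still between calls to the robot, and variables do not carry over. Pictures are saved under pics/ and viewed, and the job is handed in when it is done.

```bash
ls; mkdir -p pics; python3 - <<'E'
from station import manip, snapshot
import cv2,numpy as np
print(manip.sense()); print([a for a in dir(manip) if a[0]!='_'], manip.hold_point_z)
for n in("side","top"):
    s=snapshot(n); cv2.imwrite(f"pics/{n}0.png",s["image"]); print(n,s["vertical_fov"],s["cx"],s["cy"],s["extrinsics"],[k for k in s])
E
```

```text
pics
{'t': 0.0, 'q': array([-1.28549670e+00,  5.28439411e-01,  1.43391460e+00,  2.59750932e-05,
        1.18142337e+00, -1.78506396e-01]), 'qd': array([-0.00127654, -0.00198077,  0.00050371, -0.00077974,  0.00117436,
        0.00025359]), 'tau': array([ 7.87506106e-04, -4.42337251e+01, -1.78028387e+01, -1.66555537e-04,
        8.48450029e-03, -5.09060399e-06]), 'tcp_pos': array([ 0.27941832, -0.55824895,  0.23034616]), 'tool_rot': array([-0.68814574, -0.16328263,  0.68821123, -0.16173909]), 'force': array([-0.1188566 ,  0.67770809,  0.05413693]), 'ft_torque': array([ 0.00281849, -0.01879534, -0.01211575]), 'finger_gap': 1.0005677086966844}
['PlanningError', 'hold_point_z', 'sense', 'sign_off'] 0.0187
side 44.9751899557007 314.737639138021 239.6310762590902 [[ 0.99952054 -0.01568568 -0.02669543 -0.57200678]
 [ 0.03058929  0.36675869  0.92981308 -0.25336768]
 [-0.00479397 -0.93018387  0.36706266 -0.85787687]
 [ 0.          0.          0.          1.        ]] ['image', 'range_z', 'vertical_fov', 'cx', 'cy', 'extrinsics']
top 45.276181130507354 314.90412516827837 232.55494845547076 [[ 3.84431250e-01 -9.23153428e-01  6.01737009e-04  1.74120392e-02]
 [ 7.94542035e-01  3.31204996e-01  5.08926522e-01 -6.23154648e-01]
 [-4.70016562e-01 -1.95169154e-01  8.60809754e-01 -6.72349892e-01]
 [ 0.00000000e+00  0.00000000e+00  0.00000000e+00  1.00000000e+00]] ['image', 'range_z', 'vertical_fov', 'cx', 'cy', 'extrinsics']
```

View pics/side0.png

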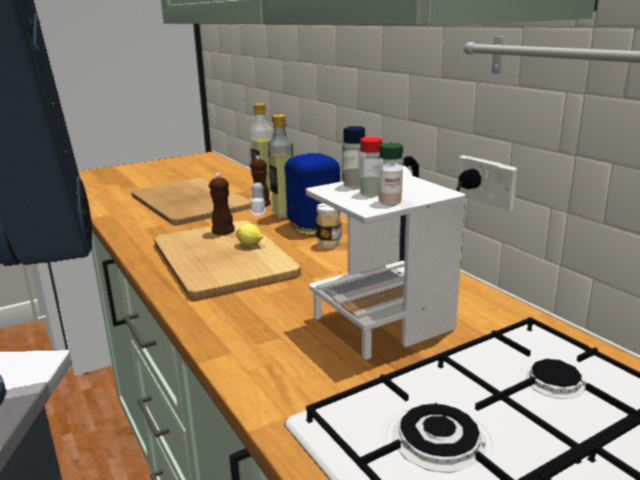

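View pics/top0.png

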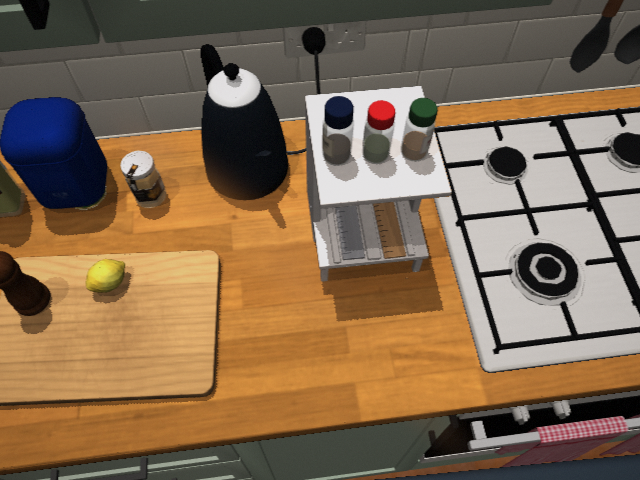

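```bash
cat > h.py <<'E'
from station import manip, snapshot
import cv2,numpy as np
from scipy.spatial.transform import Rotation as R
def cam(n):
    s=snapshot(n); s['f']=240/np.tan(np.radians(s['vertical_fov'])/2); return s
def ray(s,u,v):
    E=s['extrinsics'];d=np.array([(u-s['cx'])/s['f'],-(v-s['cy'])/s['f'],-1.])
    return -E[:3,:3].T@E[:3,3], E[:3,:3].T@d
def onz(s,u,v,z):
    o,d=ray(s,u,v);return o+d*(z-o[2])/d[2]
def dep(s,u,v):
    o,d=ray(s,u,v);return o+d*s['range_z'][int(round(v)),int(round(u))]
def cloud(s):
    v,u=np.mgrid[:480,:640];E=s['extrinsics']
    d=np.stack([(u-s['cx'])/s['f'],-(v-s['cy'])/s['f'],-np.ones_like(u,float)],-1)
    return (d*s['range_z'][...,None])@E[:3,:3]+(-E[:3,:3].T@E[:3,3])
def proj(s,p):
    c=s['extrinsics']@np.append(p,1);return s['cx']+s['f']*c[0]/-c[2], s['cy']-s['f']*c[1]/-c[2]
def zoom(s,x0,y0,x1,y1,k,name):
    cv2.imwrite(f"pics/{name}.png",cv2.resize(s['image'][y0:y1,x0:x1],None,fx=k,fy=k,interpolation=cv2.INTER_CUBIC))
E
python3 - <<'E'
from h import *
t=cam("top");s=cam("side")
zoom(t,290,180,450,300,5,"tz");zoom(s,290,170,490,320,4,"sz")
for c,p in((t,[(260,300),(100,430),(350,340),(150,350),(375,185),(200,360)]),(s,[(200,310),(220,270),(350,380)])):
    for q in p: print(q,dep(c,*q).round(4), onz(c,*q,0).round(4))
E
```

```text
(260, 300) [5.035e-01 3.291e-01 1.000e-04] [0.5035 0.3291 0.    ]
(100, 430) [0.2189 0.4592 0.0019] [0.219 0.46  0.   ]
(350, 340) [ 0.4966  0.1636 -0.0018] [0.4959 0.1634 0.    ]
(150, 350) [0.3523 0.448  0.018 ] [0.356  0.4553 0.    ]
(375, 185) [0.6244 0.1902 0.2533] [0.8025 0.2293 0.    ]
(200, 360) [0.3677 0.3663 0.021 ] [0.3724 0.3729 0.    ]
(200, 310) [ 0.3531  0.2903 -0.0011] [0.3535 0.2882 0.    ]
(220, 270) [0.3752 0.4279 0.021 ] [0.367  0.4744 0.    ]
(350, 380) [ 6.278e-01  4.380e-02 -2.000e-04] [0.6278 0.0435 0.    ]
```

```bash
python3 - <<'E'
from h import *
t=cam("top")
zoom(t,0,230,240,410,3,"tb")
E
```

```text
(no output)
```

View pics/tz.png

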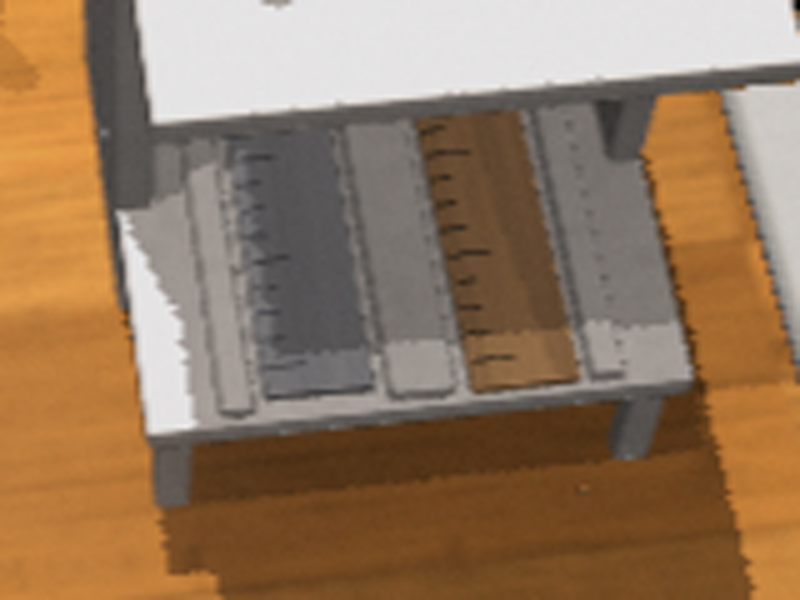

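View pics/sz.png

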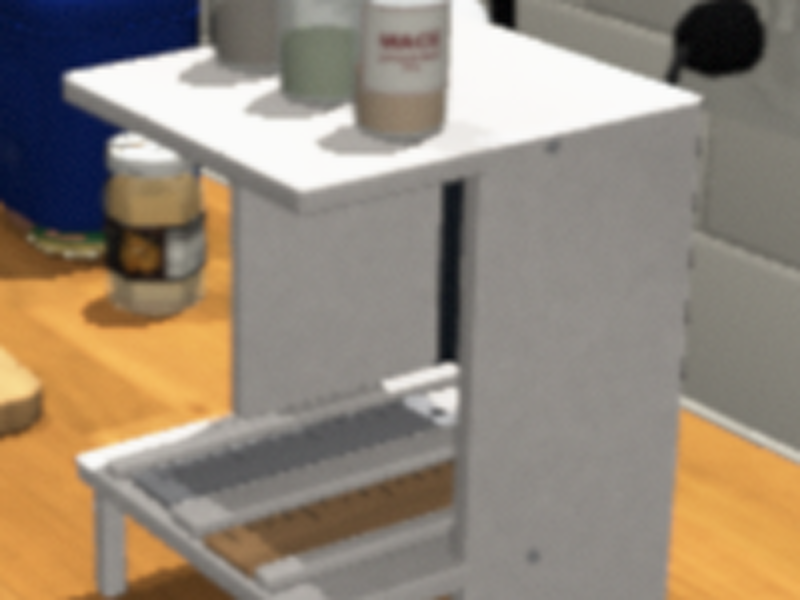

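View pics/tb.png

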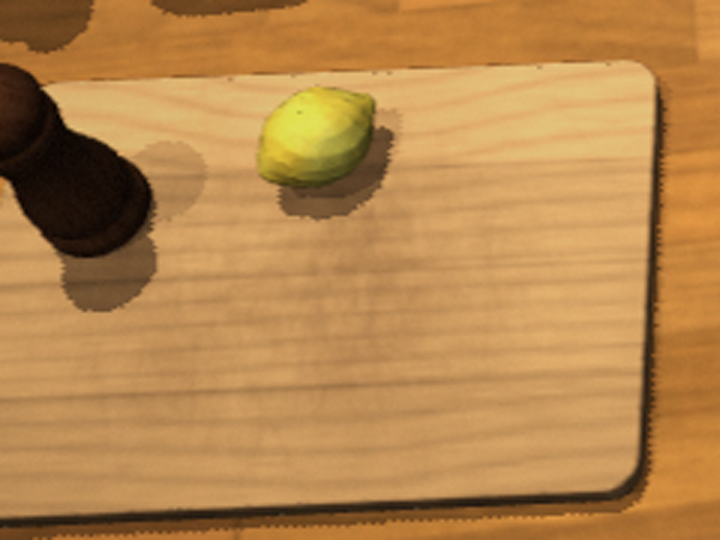

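```bash
python3 - <<'E'
from h import *
t=cam("top");s=cam("side")
print("ruler near", onz(t,384,258.6,.075).round(4),onz(t,406,256.3,.075).round(4))
print("ruler far", onz(t,290+418/5,180+125/5,.075).round(4),onz(t,290+520/5,180+112/5,.075).round(4))
print("shelf FL,FR",onz(t,320,266.5,.07).round(4),onz(t,428.6,256.5,.07).round(4))
print("side FL", onz(s,290+78/4,170+460/4,.07).round(4))
print("ruler near side", onz(s,290+205/4,170+533/4,.075).round(4), onz(s,290+262/4,170+570/4,.075).round(4))
# two-view heights of ruler near-left corner
def tri(a,b):
    (o1,d1),(o2,d2)=a,b
    k=np.linalg.lstsq(np.stack([d1,-d2],1),o2-o1,rcond=None)[0]
    p,q=o1+k[0]*d1,o2+k[1]*d2; return ((p+q)/2).round(4),np.linalg.norm(p-q).round(4)
print("tri ruler L",tri(ray(t,384,258.4),ray(s,290+205/4,170+533/4)),"R",tri(ray(t,406,256),ray(s,290+262/4,170+570/4)))
print("tri shelf FL",tri(ray(t,320,267),ray(s,290+78/4,170+460/4)))
P=cloud(t);Q=cloud(s)
for nm,C in(("top",P),("side",Q)):
    z=C[...,2]; 
    m=(abs(z-.252)<.006)&(C[...,0]>.5)&(C[...,0]<.9)&(abs(C[...,1]-.18)<.2)
    pts=C[m]
    b=cv2.minAreaRect((pts[:,:2]*1000).astype(np.float32));print(nm,"upper",np.median(pts[:,2]),b,cv2.boxPoints(b).round(0).tolist())
    m=(abs(z-.07)<.008)&(C[...,0]>.5)&(C[...,0]<.9)&(abs(C[...,1]-.18)<.15)
    print(nm,"lower",np.median(z[m]),C[m][:,0].min(),C[m][:,1].min(),C[m][:,1].max())
    m=(abs(z-.022)<.007)&(C[...,0]>.2)&(C[...,0]<.62)&(C[...,1]>.3)&(C[...,1]<.8)
    pts=C[m];b=cv2.minAreaRect((pts[:,:2]*1000).astype(np.float32));print(nm,"board",np.median(pts[:,2]),cv2.boxPoints(b).round(0).tolist())
print("edge top",[onz(t,u,v,.022).round(4) for u,v in((218.5,257),(217.2,300),(215.5,340),(213.6,385))])
E
```

```text
ruler near [0.6185 0.1557 0.075 ] [0.6361 0.1242 0.075 ]
ruler far [0.7096 0.206  0.075 ] [0.728  0.1755 0.075 ]
shelf FL,FR [0.5679 0.2465 0.07  ] [0.6528 0.0903 0.07  ]
side FL [0.5684 0.2402 0.07  ]
ruler near side [0.6215 0.1561 0.075 ] [0.6428 0.1224 0.075 ]
tri ruler L (array([0.6205, 0.1561, 0.0743]), np.float64(0.0024)) R (array([0.641 , 0.125 , 0.0721]), np.float64(0.0049))
tri shelf FL (array([0.5684, 0.2467, 0.0669]), np.float64(0.0002))
top upper 0.2522456451602479 ((697.5013427734375, 218.68072509765625), (202.89675903320312, 181.12017822265625), 29.44740104675293) [[565.0, 248.0], [654.0, 90.0], [830.0, 190.0], [741.0, 347.0]]
top lower 0.07375391250996599 0.5668129473140012 0.092453336335385 0.3256019336782579
top board 0.02083940965121933 [[175.0, 650.0], [329.0, 324.0], [712.0, 505.0], [558.0, 831.0]]
side upper 0.25171731199960723 ((697.713134765625, 214.84896850585938), (202.9092559814453, 182.48292541503906), 28.819225311279297) [[565.0, 246.0], [653.0, 86.0], [831.0, 184.0], [743.0, 344.0]]
side lower 0.07425064135786685 0.5672990473953166 0.09062593818880149 0.32991463877666627
side board 0.02068740883501763 [[121.0, 760.0], [330.0, 317.0], [681.0, 483.0], [472.0, 925.0]]
edge top [array([0.5406, 0.4237, 0.022 ]), array([0.4682, 0.3885, 0.022 ]), array([0.4058, 0.3589, 0.022 ]), array([0.3408, 0.3282, 0.022 ])]
```

The top view shows the wooden ruler in the right lane, with its near corners at pixels (384,258) and (406,256). The steel strip is in the left lane, and the board's right edge runs from (218,257) to (214,385). The two views agree to within 2–5 mm. Next I'll set up the frames and a move helper.

```bash
cat >> h.py <<'E'
YS=np.radians(29.2); SX=np.array([np.cos(YS),np.sin(YS),0]); SY=np.array([-SX[1],SX[0],0]); C0=np.array([.6976,.2172,0])
def S(x,y,z): return C0+SX*x+SY*y+np.array([0,0,z])
def inS(p): d=np.array(p)-C0; return np.array([d@SX,d@SY,d[2]])
def st():
    m=manip.sense(); return m,R.from_quat(m['tool_rot']).as_matrix()
def plan(p,yd):
    """p target TCP; yd desired world direction of tool y (either sign printed)"""
    m,M=st(); d=M.T@(np.array(p)-m['tcp_pos'])
    a=[]
    for sg in(1,-1):
        v=M.T@(sg*np.array(yd)); a.append(np.arctan2(v[2],v[1]))
    print('t',round(m['t'],2),'tcp',m['tcp_pos'].round(4),'inS',inS(m['tcp_pos']).round(4),'F',m['force'].round(1),'gap',round(float(m['finger_gap']),3),'q',m['q'].round(2))
    print('axes x,y,z\n',M.T.round(3)); print('tool delta',d.round(4),'turn',np.round(a,3),'dist',np.linalg.norm(d).round(3))
E
python3 - <<'E'
from h import *
plan(S(-.19,-.033,.25),SX)
t=cam("top")
for n,(u,v) in dict(b=(337,158),r=(377,157),g=(415,155)).items(): print(n,inS(dep(t,u,v)).round(3))
print([inS(p).round(4) for p in ([.6185,.1557,.075],[.6361,.1242,.075],[.6215,.1561,.075],[.6428,.1224,.075])])
E
```

```text
t 0.35 tcp [ 0.2796 -0.5588  0.2311] inS [-0.7435 -0.4734  0.2311] F [ 0.2  0.2 -0.7] gap 0.998 q [-1.29  0.53  1.43 -0.    1.18 -0.18]
axes x,y,z
 [[-0.     0.001 -1.   ]
 [ 0.447 -0.894 -0.001]
 [-0.894 -0.447 -0.   ]]
tool delta [-0.0186 -0.4653 -0.5327] turn [-1.617  1.525] dist 0.708
b [-0.039  0.06   0.271]
r [-0.044  0.005  0.271]
g [-0.044 -0.048  0.269]
[array([-0.0991, -0.0151,  0.075 ]), array([-0.0991, -0.0512,  0.075 ]), array([-0.0962, -0.0162,  0.075 ]), array([-0.0941, -0.056 ,  0.075 ])]
```

```bash
python3 -m crank '[[0.085,0,-0.033,-0.038,0],[0.085,0,-0.033,-0.038,0],[0.085,0,-0.033,-0.038,0],[0.085,0,-0.033,-0.038,0],[0.085,0,-0.033,-0.038,0]]'; python3 -m crank '[[0.085,0,-0.033,-0.038,0],[0.085,0,-0.033,-0.038,0],[0.085,0,-0.033,-0.038,0],[0.085,0,-0.033,-0.038,0],[0.085,0,-0.033,-0.038,0]]'; python3 -c "
from h import *
plan(S(-.19,-.033,.25),SX)"
```

```text
t: 0.9
tcp_pos: [0.3756, -0.3262, 0.2315]
tool_rot: [0.688, 0.162, -0.688, 0.162]
force: [0.4, -0.8, 0.1]
finger_gap: 0.994
t: 1.4
tcp_pos: [0.4712, -0.095, 0.2317]
tool_rot: [0.688, 0.162, -0.688, 0.163]
force: [1.3, -0.2, 0.3]
finger_gap: 0.994
t 1.4 tcp [ 0.4712 -0.095   0.2317] inS [-0.3499 -0.1621  0.2317] F [ 1.3 -0.2  0.3] gap 0.994 q [-0.43  0.33  1.79 -0.    1.02  0.68]
axes x,y,z
 [[ 0.001 -0.    -1.   ]
 [ 0.447 -0.894  0.001]
 [-0.894 -0.447 -0.001]]
tool delta [-0.0183 -0.1363 -0.1538] turn [-1.617  1.525] dist 0.206
```

```bash
python3 -m crank '[[0.085,-0.005,-0.034,-0.038,0],[0.085,-0.005,-0.034,-0.038,0],[0.085,-0.005,-0.034,-0.038,0],[0.085,-0.004,-0.034,-0.039,0],[0.085,0,0,0,-0.148]]'; python3 -m crank '[[0.085,0,0,0,-0.148],[0.085,0,0,0,-0.148],[0.085,0,0,0,-0.148],[0.085,0,0,0,-0.148],[0.085,0,0,0,-0.148]]';python3 -m crank '[[0.085,0,0,0,-0.148],[0.085,0,0,0,-0.148],[0.085,0,0,0,-0.148],[0.085,0,0,0,-0.148],[0.085,0,0,0,-0.137]]'; python3 -c "
from h import *
plan(S(-.19,-.033,.25),SX)
t=cam('top');s=cam('side');cv2.imwrite('pics/t1.png',t['image']);cv2.imwrite('pics/s1.png',s['image'])"
```

```text
t: 1.9
tcp_pos: [0.5469, 0.0936, 0.2508]
tool_rot: [0.675, 0.216, -0.672, 0.216]
force: [0.2, -0.3, -0.2]
finger_gap: 0.999
t: 2.4
tcp_pos: [0.5445, 0.0881, 0.2499]
tool_rot: [0.55, 0.444, -0.55, 0.444]
force: [0.3, 0.3, 0.9]
finger_gap: 1.0
t: 2.9
tcp_pos: [0.5445, 0.0881, 0.2499]
tool_rot: [0.356, 0.611, -0.356, 0.611]
force: [-0.2, 0.2, 0.1]
finger_gap: 0.997
t 2.9 tcp [0.5445 0.0881 0.2499] inS [-0.1966 -0.038   0.2499] F [-0.2  0.2  0.1] gap 0.997 q [-0.04  0.41  1.6  -0.    1.14 -0.56]
axes x,y,z
 [[ 0.    -0.    -1.   ]
 [ 0.87   0.493  0.   ]
 [ 0.493 -0.87   0.   ]]
tool delta [-0.0001  0.0067 -0.005 ] turn [ 0.006 -3.135] dist 0.008
```

View pics/t1.png

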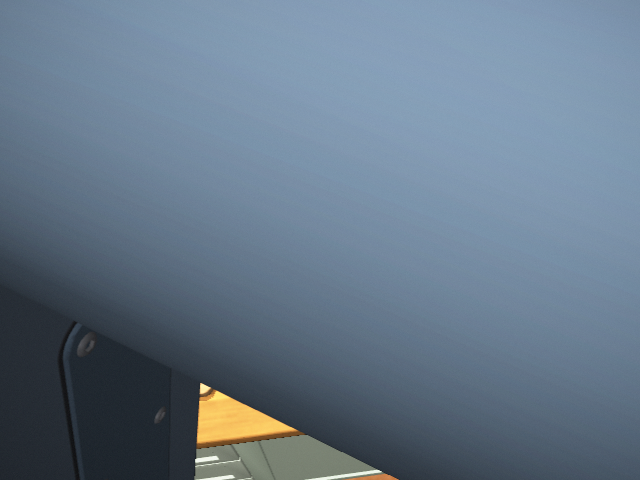

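View pics/s1.png

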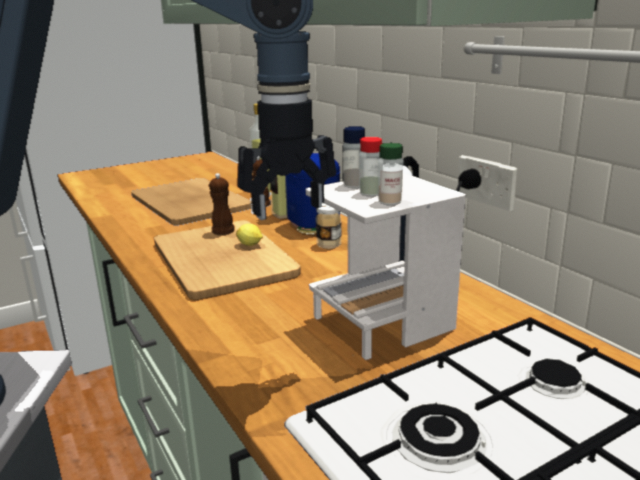

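```bash
python3 - <<'E'
from h import *
s=cam('side'); m,M=st()
P=(cloud(s)-m['tcp_pos'])@M
ok=(s['range_z']>0)&(abs(P[...,1])<.12)&(abs(P[...,2])<.12)&(P[...,0]<.01)&(P[...,0]>-.4)
Q=P[ok]
for a in np.arange(0,.4,.01):
    k=Q[(Q[:,0]<=-a)&(Q[:,0]>-a-.01)]
    if len(k)>3: print(round(a,2),len(k),'y',k[:,1].min().round(3),k[:,1].max().round(3),'z',k[:,2].min().round(3),k[:,2].max().round(3))
zoom(s,220,80,360,220,4,"g1")
E
```

```text
0.0 469 y 0.094 0.12 z -0.117 0.053
0.01 76 y -0.055 0.054 z -0.013 0.011
0.02 173 y -0.058 0.056 z -0.012 0.012
0.03 187 y -0.058 0.055 z -0.015 0.012
0.04 189 y -0.058 0.056 z -0.013 0.012
0.05 194 y -0.072 0.067 z -0.011 0.014
0.06 441 y -0.076 0.072 z -0.014 0.016
0.07 571 y -0.075 0.072 z -0.018 0.02
0.08 588 y -0.074 0.07 z -0.019 0.018
0.09 547 y -0.073 0.07 z -0.016 0.02
0.1 691 y -0.071 0.069 z -0.012 0.021
0.11 647 y -0.071 0.068 z -0.013 0.014
0.12 237 y -0.04 0.036 z -0.01 0.036
0.13 402 y -0.039 0.03 z -0.016 0.039
0.14 411 y -0.039 0.032 z -0.013 0.04
0.15 416 y -0.039 0.027 z -0.016 0.039
0.16 421 y -0.04 0.028 z -0.013 0.038
0.17 437 y -0.039 0.033 z -0.026 0.038
0.18 358 y -0.036 0.028 z -0.018 0.036
0.19 424 y -0.037 0.031 z -0.018 0.036
0.2 412 y -0.037 0.028 z -0.013 0.037
0.21 405 y -0.035 0.025 z -0.009 0.034
0.22 411 y -0.035 0.026 z -0.014 0.035
0.23 414 y -0.036 0.027 z -0.01 0.034
0.24 415 y -0.036 0.028 z -0.015 0.035
0.25 456 y -0.045 0.03 z -0.019 0.056
0.26 430 y -0.06 0.047 z -0.025 0.062
0.27 634 y -0.079 0.053 z -0.023 0.066
0.28 824 y -0.095 0.059 z -0.026 0.069
0.29 936 y -0.112 0.056 z -0.018 0.069
0.3 42 y -0.115 -0.076 z -0.009 0.017
```

View pics/g1.png

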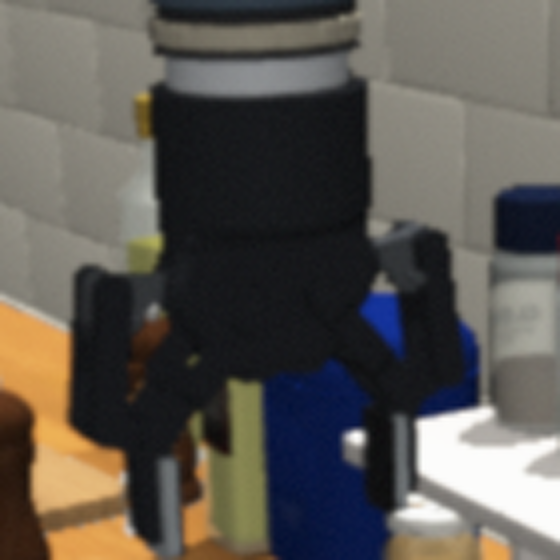

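```bash
python3 -m crank '[[0.085,0.04,0,-0.005,0.006],[0.085,0.045,0,0,0],[0.085,0.045,0,0,0],[0.085,0.045,0.01,0,0],[0.085,0,0.02,0,0]]'; python3 -m crank '[[0.085,0,0.015,0,0],[0.085,0,0.005,0,0],[0.085,0,0,0,0]]'; python3 -c "
from h import *
plan(S(-.142,-.033,.062),SX)
s=cam('side');zoom(s,250,100,450,350,2.4,'s2')"
```

```text
t: 3.55
tcp_pos: [0.5623, 0.1065, 0.0682]
tool_rot: [0.358, 0.613, -0.364, 0.603]
force: [-0.5, 0.8, -0.7]
finger_gap: 0.995
t: 3.85
tcp_pos: [0.5865, 0.1168, 0.0749]
tool_rot: [0.36, 0.608, -0.36, 0.609]
force: [0.5, -0.6, -0.4]
finger_gap: 0.995
t 3.85 tcp [0.5865 0.1168 0.0749] inS [-0.146  -0.0335  0.0749] F [ 0.5 -0.6 -0.4] gap 0.995 q [ 0.01  0.7   1.62 -0.    0.82 -0.49]
axes x,y,z
 [[ 0.001 -0.    -1.   ]
 [ 0.876  0.482  0.001]
 [ 0.482 -0.876  0.   ]]
tool delta [ 0.0129  0.004  -0.0005] turn [-0.007  3.135] dist 0.014
```

View pics/s2.png

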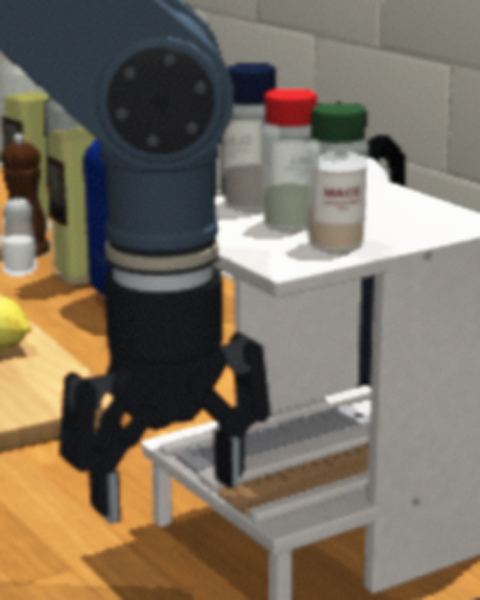

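The finger tip at zoom (230,480) hangs over the ruler's near end, and the wrist clears the roof. I'll press down gently now.

```bash
for i in 1; do python3 -m crank '[[0.085,0.004,0.003,0,0],[0.085,0.004,0,0,0],[0.085,0,0,0,0]]';  python3 -m crank '[[0.085,0.001,0,0,0]]';python3 -m crank '[[0.085,0.001,0,0,0]]';python3 -m crank '[[0.085,0.001,0,0,0]]';python3 -m crank '[[0.085,0.001,0,0,0]]'; done
```

```text
t: 4.2
tcp_pos: [0.5876, 0.1178, 0.0663]
tool_rot: [0.359, 0.609, -0.36, 0.608]
force: [0.5, 0.4, 0.4]
finger_gap: 0.996
t: 4.3
tcp_pos: [0.5881, 0.1179, 0.0657]
tool_rot: [0.36, 0.609, -0.36, 0.609]
force: [-0.5, 0.8, -0.4]
finger_gap: 0.994
t: 4.4
tcp_pos: [0.5884, 0.1179, 0.0648]
tool_rot: [0.36, 0.609, -0.36, 0.609]
force: [0.5, 0.3, -1.0]
finger_gap: 0.994
t: 4.5
tcp_pos: [0.5884, 0.118, 0.0638]
tool_rot: [0.36, 0.609, -0.36, 0.609]
force: [-0.6, -0.5, 0.0]
finger_gap: 0.998
t: 4.6
tcp_pos: [0.5885, 0.118, 0.0628]
tool_rot: [0.36, 0.609, -0.36, 0.609]
force: [0.3, -0.1, 0.4]
finger_gap: 0.995
```

```bash
for i in 1; do python3 -m crank '[[0.085,0.0005,0.001,0,0]]';  python3 -m crank '[[0.085,0.0005,0,0,0]]';python3 -m crank '[[0.085,0.0005,0,0,0]]';python3 -m crank '[[0.085,0.0005,0,0,0]]';python3 -m crank '[[0.085,0.0005,0,0,0]]';python3 -m crank '[[0.085,0.0005,0,0,0]]'; done | grep -E "tcp|force"; python3 -c "
from h import *
plan(S(-.142,-.033,.062),SX)"
```

```text
tcp_pos: [0.5892, 0.1185, 0.0622]
force: [-0.4, -0.4, -0.7]
tcp_pos: [0.5895, 0.1186, 0.062]
force: [-1.5, 0.1, 3.2]
tcp_pos: [0.5896, 0.1186, 0.0619]
force: [-2.0, -0.6, 7.2]
tcp_pos: [0.5898, 0.1185, 0.0619]
force: [-1.5, -0.5, 8.8]
tcp_pos: [0.59, 0.1185, 0.0618]
force: [-3.0, -1.3, 11.2]
tcp_pos: [0.5902, 0.1185, 0.0618]
force: [-3.7, -0.9, 13.6]
t 5.2 tcp [0.5902 0.1185 0.0618] inS [-0.1419 -0.0338  0.0618] F [-3.7 -0.9 13.6] gap 0.997 q [ 0.01  0.73  1.62 -0.    0.79 -0.49]
axes x,y,z
 [[ 0.003  0.    -1.   ]
 [ 0.876  0.483  0.002]
 [ 0.483 -0.876  0.001]]
tool delta [-0.0002 -0.0001 -0.0008] turn [-0.005  3.136] dist 0.001
```

```bash
for i in 1; do python3 -m crank '[[0.085,-0.001,-0.001,0,0]]';  python3 -m crank '[[0.085,0,-0.002,0,0],[0.085,0,-0.002,0,0]]';python3 -m crank '[[0.085,0,-0.002,0,0],[0.085,0,-0.002,0,0]]'; done | grep -E "tcp|force"; python3 -c "
from h import *
plan(S(-.142,-.033,.062),SX)
s=cam('side');zoom(s,300,220,420,310,6,'s3')"
```

```text
tcp_pos: [0.5895, 0.1181, 0.062]
force: [0.1, 0.5, 1.2]
tcp_pos: [0.5869, 0.1162, 0.0618]
force: [1.7, 0.8, 5.4]
tcp_pos: [0.5834, 0.1143, 0.0618]
force: [1.5, 1.1, 6.4]
t 5.7 tcp [0.5834 0.1143 0.0618] inS [-0.1499 -0.0342  0.0618] F [1.5 1.1 6.4] gap 0.992 q [ 0.01  0.72  1.64  0.    0.78 -0.5 ]
axes x,y,z
 [[ 0.005  0.    -1.   ]
 [ 0.876  0.483  0.004]
 [ 0.483 -0.876  0.002]]
tool delta [-0.0002  0.0079 -0.0012] turn [-0.006  3.136] dist 0.008
```

View pics/s3.png

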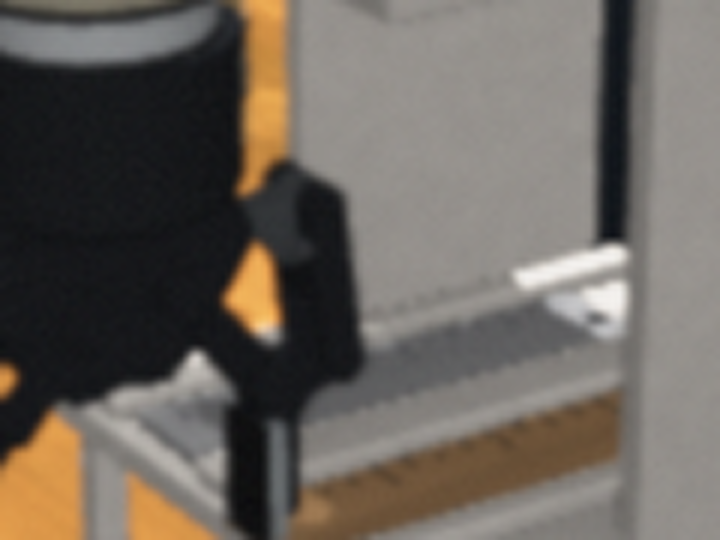

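```bash
python3 -m crank '[[0.085,-0.006,0,0,0],[0.085,0,-0.03,0,0],[0.085,0,-0.03,0,0],[0.085,0,0,0,0]]' | grep -E "tcp|force"; python3 -c "
from h import *
plan(S(-.142,-.033,.062),SX)
s=cam('side');zoom(s,300,220,420,310,6,'s4')"
```

```text
tcp_pos: [0.5227, 0.0844, 0.0659]
force: [-0.9, -0.1, -1.4]
t 6.15 tcp [0.5227 0.0844 0.0659] inS [-0.2174 -0.0306  0.0659] F [-0.9 -0.1 -1.4] gap 0.998 q [-0.05  0.66  1.79 -0.    0.7  -0.55]
axes x,y,z
 [[-0.01   0.    -1.   ]
 [ 0.876  0.482 -0.009]
 [ 0.482 -0.876 -0.005]]
tool delta [0.0032 0.0755 0.0019] turn [-0.007  3.135] dist 0.076
```

View pics/s4.png

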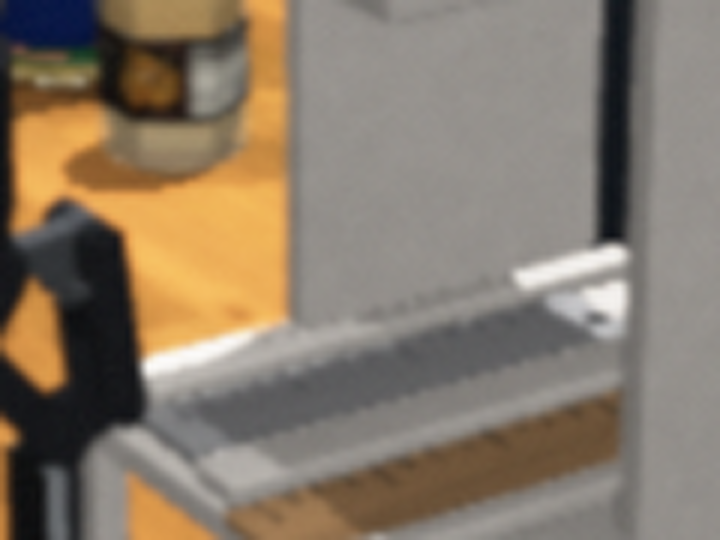

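```bash
python3 - <<'E'
from h import *
s=cam('side')
for x in(-.1,-.104,-.108,-.112): print(x,np.round(proj(s,S(x,-.015,.075)),1))
print(inS(onz(s,338,306.3,.075)),inS(onz(s,341.25,303.25,.075)))
zoom(s,310,270,390,330,10,'s5')
E
```

```text
-0.1 [339.  303.5]
-0.104 [337.  304.1]
-0.108 [335.  304.8]
-0.112 [332.9 305.4]
[-0.10662619 -0.02241265  0.075     ] [-0.09624251 -0.01622263  0.075     ]
```

View pics/s5.png

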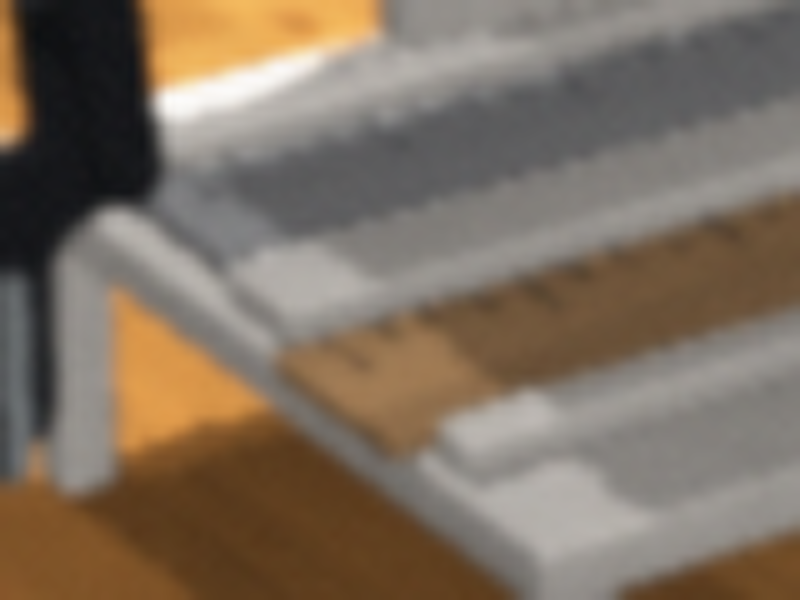

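```bash
python3 -m crank '[[0.085,0,0.03,0,0],[0.085,0,0.03,0,0],[0.085,0,0.009,0,0],[0.085,0,0,0,0],[0.085,0.003,0,0,0]]'| grep -E "tcp|force"; python3 -c "
from h import *
plan(S(-.141,-.033,.062),SX)"
```

```text
tcp_pos: [0.5884, 0.1185, 0.0635]
force: [-0.5, -0.4, -1.2]
t 6.75 tcp [0.5884 0.1185 0.0635] inS [-0.1434 -0.0329  0.0635] F [-0.5 -0.4 -1.2] gap 0.996 q [ 0.01  0.72  1.62 -0.    0.8  -0.49]
axes x,y,z
 [[-0.002 -0.    -1.   ]
 [ 0.875  0.483 -0.001]
 [ 0.483 -0.875 -0.001]]
tool delta [0.0015 0.0024 0.0001] turn [-0.005  3.137] dist 0.003
```

```bash
(python3 -m crank '[[0.085,0.001,0.002,0,0],[0.085,0.001,0,0,0],[0.085,0.001,0,0,0]]';python3 -m crank '[[0.085,0,-0.002,0,0],[0.085,0,-0.002,0,0]]';python3 -m crank '[[0.085,0,-0.002,0,0],[0.085,0,-0.002,0,0],[0.085,0,-0.002,0,0]]';python3 -m crank '[[0.085,0,0,0,0]]'; python3 -m crank '[[0.085,-0.006,0,0,0],[0.085,0,0,0,0]]')| grep -E "tcp|force"; python3 -c "
from h import *
plan(S(-.141,-.033,.062),SX)"
```

```text
tcp_pos: [0.5909, 0.1191, 0.0619]
force: [-3.3, -1.3, 12.0]
tcp_pos: [0.5889, 0.1174, 0.0619]
force: [1.5, 1.3, 4.7]
tcp_pos: [0.5839, 0.1145, 0.0618]
force: [1.6, 0.8, 5.5]
tcp_pos: [0.5835, 0.1144, 0.0618]
force: [0.9, 0.1, 7.2]
tcp_pos: [0.5818, 0.1144, 0.0671]
force: [-0.2, -0.8, 1.1]
t 7.85 tcp [0.5818 0.1144 0.0671] inS [-0.1513 -0.0332  0.0671] F [-0.2 -0.8  1.1] gap 1.001 q [ 0.01  0.71  1.64 -0.    0.79 -0.5 ]
axes x,y,z
 [[-0.001 -0.    -1.   ]
 [ 0.876  0.483 -0.001]
 [ 0.483 -0.876 -0.   ]]
tool delta [ 0.005   0.0103 -0.0003] turn [-0.006  3.136] dist 0.011
```

```bash
(python3 -m crank '[[0.085,0,0.010,0,0],[0.085,0.002,0,0,0],[0.085,0.002,0,0,0],[0.085,0.001,0,0,0],[0.085,0.001,0,0,0]]';python3 -m crank '[[0.085,0,-0.002,0,0],[0.085,0,-0.002,0,0],[0.085,0,-0.002,0,0]]';python3 -m crank '[[0.085,0,-0.002,0,0],[0.085,0,-0.002,0,0]]';python3 -m crank '[[0.085,0,0,0,0]]'; python3 -m crank '[[0.085,-0.006,0,0,0],[0.085,0,0,0,0]]')| grep -E "tcp|force"; python3 -c "
from h import *
plan(S(-.141,-.033,.062),SX)
s=cam('side');zoom(s,310,270,390,330,10,'s6')"
```

```text
tcp_pos: [0.5913, 0.1197, 0.0619]
force: [-4.0, -0.8, 14.2]
tcp_pos: [0.5878, 0.1168, 0.0618]
force: [1.7, 0.5, 4.7]
tcp_pos: [0.5842, 0.1148, 0.0618]
force: [1.3, 1.0, 4.6]
tcp_pos: [0.5839, 0.1147, 0.0618]
force: [-0.1, 0.8, 5.2]
tcp_pos: [0.5821, 0.1146, 0.0671]
force: [-0.3, -0.3, 0.4]
t 9.15 tcp [0.5821 0.1146 0.0671] inS [-0.1509 -0.0332  0.0671] F [-0.3 -0.3  0.4] gap 0.997 q [ 0.01  0.71  1.64 -0.    0.79 -0.5 ]
axes x,y,z
 [[-0.    -0.    -1.   ]
 [ 0.876  0.483 -0.   ]
 [ 0.483 -0.876 -0.   ]]
tool delta [ 0.0051  0.0099 -0.0003] turn [-0.006  3.136] dist 0.011
```

View pics/s6.png

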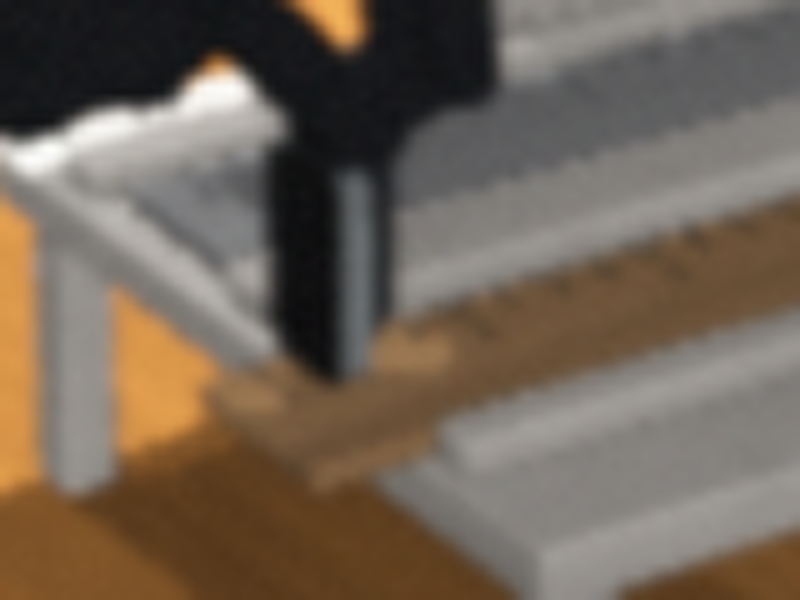

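The ruler now sticks out about 20 mm, flat, with its near corner at zoom (210,390). More strokes.

```bash
(python3 -m crank '[[0.085,0,0.010,0,0],[0.085,0.002,0,0,0],[0.085,0.002,0,0,0],[0.085,0.001,0,0,0],[0.085,0.001,0,0,0]]';python3 -m crank '[[0.085,0,-0.002,0,0],[0.085,0,-0.002,0,0],[0.085,0,-0.002,0,0]]';python3 -m crank '[[0.085,0,-0.002,0,0],[0.085,0,-0.002,0,0]]';python3 -m crank '[[0.085,0,0,0,0]]'; python3 -m crank '[[0.085,-0.006,0,0,0],[0.085,0,0,0,0]]')| grep -E "tcp|force"; python3 -c "
from h import *
plan(S(-.141,-.033,.062),SX)"
```

```text
tcp_pos: [0.5914, 0.1197, 0.0619]
force: [-4.4, -0.5, 14.0]
tcp_pos: [0.5876, 0.1169, 0.0618]
force: [1.5, 1.3, 5.3]
tcp_pos: [0.584, 0.1149, 0.0618]
force: [1.6, 0.9, 4.8]
tcp_pos: [0.5837, 0.1147, 0.0617]
force: [0.5, 0.4, 5.6]
tcp_pos: [0.5821, 0.1145, 0.0671]
force: [-0.8, 0.9, -0.6]
t 10.5 tcp [0.5821 0.1145 0.0671] inS [-0.1509 -0.0333  0.0671] F [-0.8  0.9 -0.6] gap 0.998 q [ 0.01  0.71  1.64 -0.    0.79 -0.5 ]
axes x,y,z
 [[-0.    -0.    -1.   ]
 [ 0.876  0.483 -0.001]
 [ 0.483 -0.876 -0.   ]]
tool delta [ 0.0051  0.0099 -0.0003] turn [-0.005  3.136] dist 0.011
```

```bash
(python3 -m crank '[[0.085,0,0.010,0,0],[0.085,0.002,0,0,0],[0.085,0.002,0,0,0],[0.085,0.001,0,0,0],[0.085,0.001,0,0,0]]';python3 -m crank '[[0.085,0,-0.002,0,0],[0.085,0,-0.002,0,0],[0.085,0,-0.002,0,0]]';python3 -m crank '[[0.085,0,-0.002,0,0],[0.085,0,-0.002,0,0]]';python3 -m crank '[[0.085,0,0,0,0]]'; python3 -m crank '[[0.085,-0.006,0,0,0],[0.085,0,0,0,0]]')| grep -E "tcp|force"; python3 -c "
from h import *
plan(S(-.141,-.033,.062),SX)"
```

```text
tcp_pos: [0.5913, 0.1197, 0.0619]
force: [-3.9, -0.5, 14.3]
tcp_pos: [0.5876, 0.117, 0.0618]
force: [2.1, 2.0, 6.3]
tcp_pos: [0.584, 0.1148, 0.0617]
force: [1.7, 0.8, 5.5]
tcp_pos: [0.5836, 0.1146, 0.0617]
force: [1.4, -0.7, 6.0]
tcp_pos: [0.582, 0.1145, 0.067]
force: [1.0, 1.0, -0.7]
t 11.8 tcp [0.582  0.1145 0.067 ] inS [-0.151  -0.0332  0.067 ] F [ 1.   1.  -0.7] gap 0.997 q [ 0.01  0.71  1.64 -0.    0.79 -0.5 ]
axes x,y,z
 [[-0.001 -0.    -1.   ]
 [ 0.876  0.483 -0.001]
 [ 0.483 -0.876 -0.   ]]
tool delta [ 0.005   0.01   -0.0003] turn [-0.006  3.136] dist 0.011
```

```bash
(python3 -m crank '[[0.085,0,0.010,0,0],[0.085,0.002,0,0,0],[0.085,0.002,0,0,0],[0.085,0.001,0,0,0],[0.085,0.001,0,0,0]]';python3 -m crank '[[0.085,0,-0.002,0,0],[0.085,0,-0.002,0,0],[0.085,0,-0.002,0,0]]';python3 -m crank '[[0.085,0,-0.002,0,0],[0.085,0,-0.002,0,0]]';python3 -m crank '[[0.085,0,0,0,0]]'; python3 -m crank '[[0.085,-0.006,0,0,0],[0.085,0,0,0,0]]')| grep -E "tcp|force"; python3 -c "
from h import *
plan(S(-.141,-.033,.062),SX)
s=cam('side');zoom(s,290,270,390,345,8,'s7')"
```

```text
tcp_pos: [0.5913, 0.1197, 0.0619]
force: [-3.8, 0.0, 13.1]
tcp_pos: [0.5876, 0.117, 0.0618]
force: [1.0, 0.5, 5.6]
tcp_pos: [0.5839, 0.1148, 0.0617]
force: [1.0, 0.2, 5.5]
tcp_pos: [0.5833, 0.1145, 0.0615]
force: [0.9, 0.2, 5.5]
tcp_pos: [0.5818, 0.1145, 0.0669]
force: [-0.5, -0.5, 0.2]
t 13.1 tcp [0.5818 0.1145 0.0669] inS [-0.1512 -0.0331  0.0669] F [-0.5 -0.5  0.2] gap 0.992 q [ 0.01  0.71  1.64 -0.    0.79 -0.5 ]
axes x,y,z
 [[-0.001 -0.    -1.   ]
 [ 0.876  0.483 -0.001]
 [ 0.483 -0.876 -0.   ]]
tool delta [ 0.0049  0.0102 -0.0002] turn [-0.006  3.136] dist 0.011
```

View pics/s7.png

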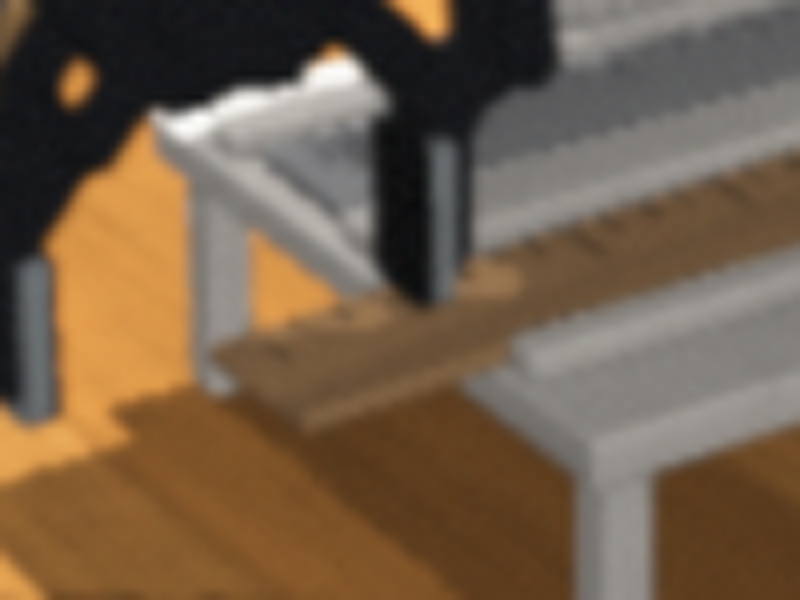

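```bash
(python3 -m crank '[[0.085,0,0.010,0,0],[0.085,0.002,0,0,0],[0.085,0.002,0,0,0],[0.085,0.001,0,0,0],[0.085,0.001,0,0,0]]';python3 -m crank '[[0.085,0,-0.002,0,0],[0.085,0,-0.002,0,0],[0.085,0,-0.002,0,0]]';python3 -m crank '[[0.085,0,-0.001,0,0],[0.085,0,0,0,0]]'; python3 -m crank '[[0.085,-0.015,0,0,0],[0.085,-0.03,-0.02,0,0],[0.085,-0.04,-0.03,0,0]]')| grep -E "tcp|force"; python3 -c "
from h import *
s=cam('side');zoom(s,290,240,390,340,6,'s8')
for x in (-.14,-.145,-.15,-.155): print(x,np.round(proj(s,S(x,-.015,.075)),1),np.round(proj(s,S(x,-.051,.075)),1))
plan(S(-.145,-.033,.15),-SY)"
```

```text
tcp_pos: [0.5914, 0.1197, 0.0619]
force: [-2.7, -0.4, 13.4]
tcp_pos: [0.5875, 0.1169, 0.0618]
force: [1.2, 1.5, 6.1]
tcp_pos: [0.5864, 0.1162, 0.0618]
force: [0.9, 0.7, 6.1]
tcp_pos: [0.5402, 0.0919, 0.1454]
force: [-0.3, -0.7, 0.9]
-0.14 [318.5 309.7] [329.9 318.8]
-0.145 [315.9 310.5] [327.2 319.6]
-0.15 [313.3 311.3] [324.6 320.4]
-0.155 [310.7 312.1] [321.9 321.3]
t 14.5 tcp [0.5375 0.0904 0.1516] inS [-0.2016 -0.0326  0.1516] F [-3.4 -1.3  2.5] gap 0.998 q [-0.04  0.53  1.71 -0.    0.9  -0.54]
axes x,y,z
 [[-0.001 -0.002 -1.   ]
 [ 0.875  0.484 -0.001]
 [ 0.484 -0.875  0.001]]
tool delta [0.0015 0.0566 0.0001] turn [ 1.566 -1.575] dist 0.057
```

View pics/s8.png

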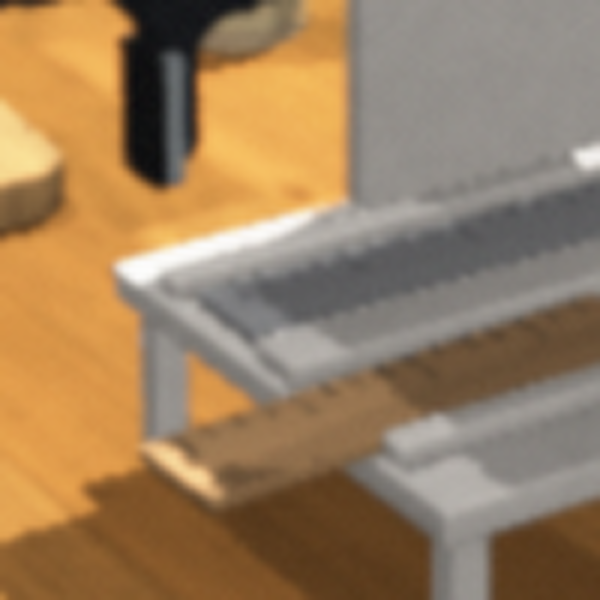

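```bash
(python3 -m crank '[[0.085,0,0,0,0.1424],[0.085,0,0,0,0.1424],[0.085,0,0,0,0.1424],[0.085,0,0,0,0.1424],[0.085,0,0,0,0.1424]]'; python3 -m crank '[[0.07,0,0,0,0.1424],[0.07,0,0,0,0.1424],[0.07,0,0,0,0.1424],[0.07,0,0,0,0.1424],[0.07,0,0,0,0.1424]]';python3 -m crank '[[0.07,0,0,-0.03,0.1424],[0.07,0,0,-0.02,0],[0.07,0,0,-0.006,0],[0.07,0,0,0,0]]')| grep -E "tcp|force"; python3 -c "
from h import *
plan(S(-.145,-.033,.055),-SY)"
```

```text
tcp_pos: [0.5405, 0.0918, 0.1461]
force: [-0.1, -0.1, 0.2]
tcp_pos: [0.5405, 0.0918, 0.146]
force: [-0.7, 0.4, -0.4]
tcp_pos: [0.5876, 0.1229, 0.1457]
force: [-0.5, 0.1, 0.5]
t 15.9 tcp [0.5876 0.1229 0.1457] inS [-0.142  -0.0287  0.1457] F [-0.5  0.1  0.5] gap 0.818 q [ 0.02  0.6   1.57 -0.    0.97  1.08]
axes x,y,z
 [[-0.001 -0.    -1.   ]
 [ 0.488 -0.873 -0.   ]
 [-0.873 -0.488  0.001]]
tool delta [0.0907 0.0043 0.0029] turn [-0.     3.141] dist 0.091
```

```bash
(python3 -m crank '[[0.07,0.03,0.003,0.003,0],[0.07,0.03,0.001,0,0],[0.07,0.02,0,0,0],[0.07,0.0105,0,0,0],[0.07,0,0,0,0]]')| grep -E "tcp|force"; python3 -c "
from h import *
plan(S(-.145,-.033,.055),-SY)
s=cam('side');zoom(s,270,230,390,330,6,'s9')"
```

```text
tcp_pos: [0.585, 0.1173, 0.054]
force: [-0.0, -0.3, 0.5]
t 16.4 tcp [0.585  0.1173 0.054 ] inS [-0.147  -0.0323  0.054 ] F [-0.  -0.3  0.5] gap 0.824 q [ 0.01  0.74  1.63 -0.    0.78  1.07]
axes x,y,z
 [[-0.005 -0.    -1.   ]
 [ 0.487 -0.874 -0.002]
 [-0.874 -0.487  0.004]]
tool delta [-0.0011  0.0007 -0.002 ] turn [-2.00e-03  3.14e+00] dist 0.002
```

View pics/s9.png

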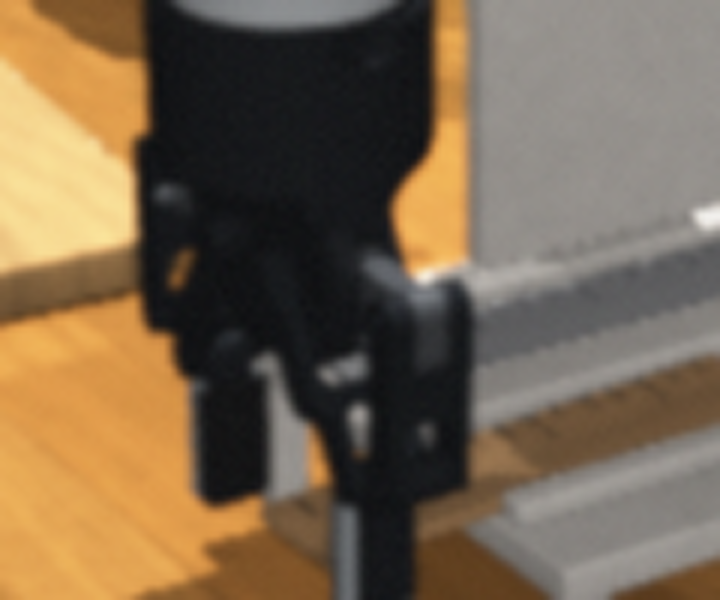

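```bash
(python3 -m crank '[[0.03,0,0,0,0],[0.03,0,0,0,0],[0.03,0,0,0,0],[0.03,0,0,0,0],[0.03,0,0,0,0]]' 50;python3 -m crank '[[0.03,0,0,0,0],[0.03,0,0,0,0]]' 50)| grep -E "tcp|force|gap"; python3 -c "
from h import *
plan(S(-.145,-.033,.055),-SY)
s=cam('side');zoom(s,270,230,390,330,6,'s10')"
```

```text
tcp_pos: [0.5878, 0.1179, 0.0561]
force: [-0.2, -0.6, 2.5]
finger_gap: 0.405
tcp_pos: [0.5878, 0.1178, 0.0558]
force: [1.4, 0.5, 3.3]
finger_gap: 0.401
t 17.15 tcp [0.5878 0.1178 0.0558] inS [-0.1443 -0.0332  0.0558] F [1.4 0.5 3.3] gap 0.401 q [0.01 0.73 1.63 0.   0.78 1.07]
axes x,y,z
 [[ 0.002  0.    -1.   ]
 [ 0.487 -0.874  0.001]
 [-0.874 -0.487 -0.001]]
tool delta [ 0.0008 -0.0002  0.0007] turn [-1.00e-03  3.14e+00] dist 0.001
```

View pics/s10.png

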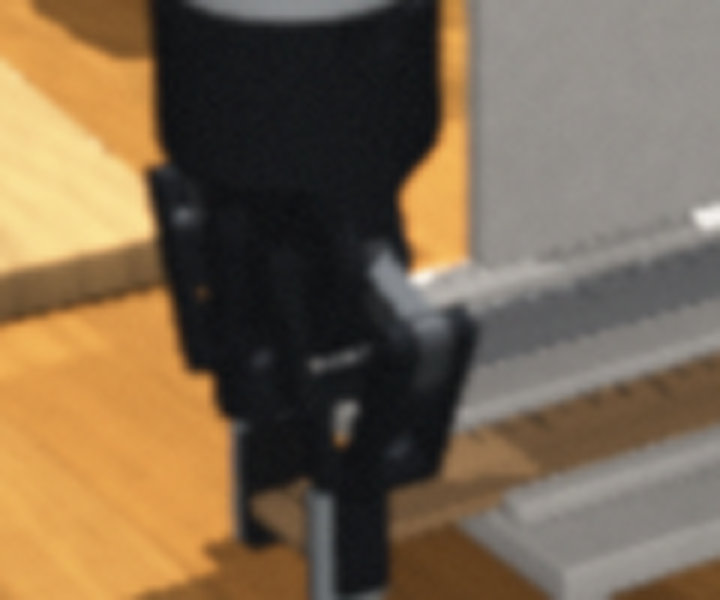

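```bash
(python3 -m crank '[[0.03,-0.005,0,0,0],[0.03,-0.007,0,0,0],[0.03,-0.003,0,0.005,0],[0.03,0,0,0.015,0],[0.03,0,0,0.025,0]]' ;python3 -m crank '[[0.03,0,0,0.025,0],[0.03,0,0,0.025,0],[0.03,0,0,0.025,0],[0.03,0,0,0.02,0],[0.03,0,0,0.01,0]]';python3 -m crank '[[0.03,0,0,0,0],[0.03,0,0,0,0]]' )| grep -E "tcp|force|gap"; python3 -c "
from h import *
plan(S(-.145,-.033,.055),-SY)
s=cam('side');cv2.imwrite('pics/s11.png',s['image']);t=cam('top');cv2.imwrite('pics/t11.png',t['image'])"
```

```text
tcp_pos: [0.5484, 0.0959, 0.0707]
force: [-0.3, -0.0, -0.8]
finger_gap: 0.402
tcp_pos: [0.4534, 0.0444, 0.0704]
force: [0.5, -0.5, -1.0]
finger_gap: 0.404
tcp_pos: [0.4573, 0.0447, 0.0705]
force: [0.0, 0.1, -0.5]
finger_gap: 0.405
t 18.4 tcp [0.4573 0.0447 0.0705] inS [-0.294  -0.0333  0.0705] F [ 0.   0.1 -0.5] gap 0.405 q [-0.15  0.6   1.98  0.    0.56  0.92]
axes x,y,z
 [[ 0.002 -0.    -1.   ]
 [ 0.486 -0.874  0.001]
 [-0.874 -0.486 -0.002]]
tool delta [ 0.0158 -0.0006 -0.1489] turn [-2.00e-03  3.14e+00] dist 0.15
```

View pics/s11.png

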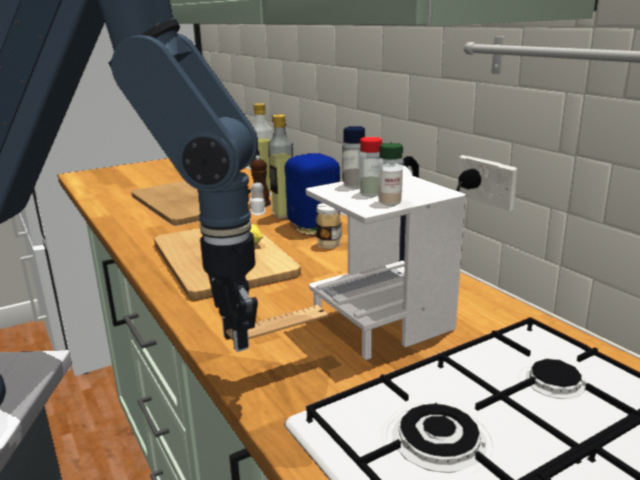

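View pics/t11.png

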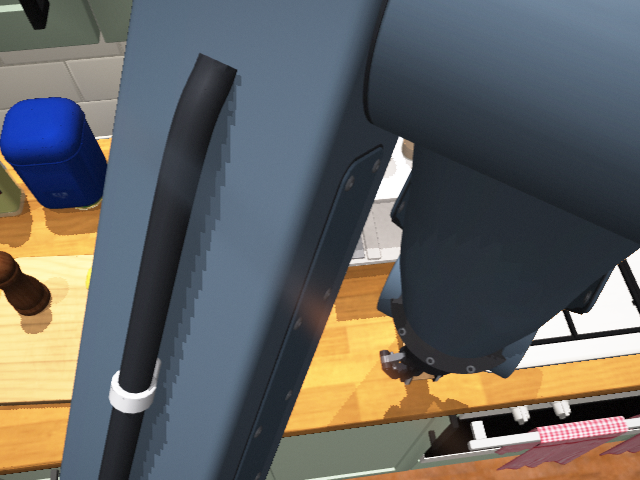

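```bash
python3 - <<'E'
from h import *
im=cv2.imread('pics/top0.png')
t=cam('top'); s=cam('side')
zz=im[230:410,190:240]; cv2.imwrite('pics/be.png',cv2.resize(zz,None,fx=10,fy=3,interpolation=cv2.INTER_CUBIC))
# edge: brightness drop along each row
g=cv2.GaussianBlur(cv2.cvtColor(im,cv2.COLOR_BGR2GRAY),(3,3),0).astype(float)
pts=[]
for v in range(262,382,4):
    r=g[v,205:228]; d=np.diff(r); u=205.5+np.argmin(d); pts.append((u,v))
W=np.array([onz(t,u,v,.022)[:2] for u,v in pts])
vx,vy,x0,y0=cv2.fitLine(W.astype(np.float32),cv2.DIST_HUBER,0,.001,.001).ravel(); 
print("angle",np.degrees(np.arctan2(vy,vx)),x0,y0, "res",np.abs((W-[x0,y0])@[-vy,vx]).max())
for u,v in((218.3,250.7),(213.3,395)): print(onz(t,u,v,.022))
# side view edge: corners seen at s0
for u,v in((190,295),(298,267)): print('side',onz(s,u,v,.022),onz(s,u,v,0))
Im=cv2.imread('pics/side0.png');cv2.imwrite('pics/be2.png',cv2.resize(Im[215:305,150:310],None,fx=5,fy=5,interpolation=cv2.INTER_CUBIC))
E
```

```text
angle 25.108248 0.42061633 0.36820433 res 0.0009735910417370302
[0.55151648 0.42974982 0.022     ]
[0.32714003 0.32148008 0.022     ]
side [0.33231457 0.31044471 0.022     ] [0.32189538 0.35436143 0.        ]
side [0.54345824 0.42868604 0.022     ] [0.54209026 0.47767147 0.        ]
```

View pics/be2.png

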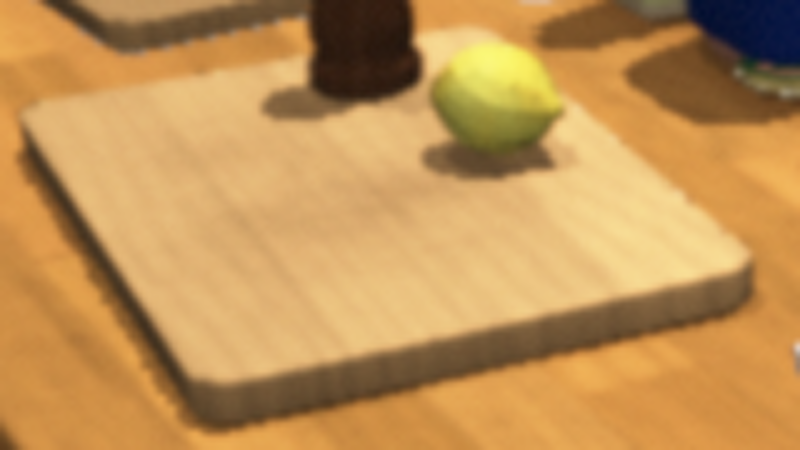

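```bash
cat >> h.py <<'E'
YB=np.radians(25.2);BX=np.array([np.cos(YB),np.sin(YB),0]);BY=np.array([-BX[1],BX[0],0]);BM=np.array([.4395,.377,0])
def B(x,y,z): return BM+BX*x+BY*y+np.array([0,0,z])
def inB(p): d=np.array(p)-BM; return np.array([d@BX,d@BY,d[2]])
E
(python3 -m crank '[[0.03,-0.01,-0.02,0.01,0],[0.03,0,-0.04,0.01,0],[0.03,0,-0.045,0,0],[0.03,0,-0.045,0,0],[0.03,0,-0.045,0,0.037]]' ;python3 -m crank '[[0.03,0,-0.03,0,0.037],[0.03,0,-0.02,0,0],[0.03,0,0,0,0],[0.03,0,0,0,0]]')| grep -E "tcp|force|gap";python3 -c "
from h import *
plan(B(-.073,-.045,.02),-BY)"
```

```text
tcp_pos: [0.3434, 0.2069, 0.0803]
force: [1.1, -0.4, -1.1]
finger_gap: 0.405
tcp_pos: [0.322, 0.2508, 0.0803]
force: [-0.2, 0.7, -0.3]
finger_gap: 0.403
t 19.5 tcp [0.322  0.2508 0.0803] inS [-0.3115  0.2125  0.0803] F [-0.2  0.7 -0.3] gap 0.403 q [ 0.39  0.55  2.1  -0.    0.49  1.52]
axes x,y,z
 [[ 0.001  0.    -1.   ]
 [ 0.423 -0.906  0.   ]
 [-0.906 -0.423 -0.001]]
tool delta [ 0.0603 -0.0195 -0.087 ] turn [-3.000e-03  3.138e+00] dist 0.108
```

```bash
(python3 -m crank '[[0.03,0,-0.005,-0.025,0],[0.03,0,-0.005,-0.025,0],[0.03,0.01,-0.005,-0.02,0],[0.03,0.02,-0.005,-0.012,0],[0.03,0.02,0,-0.005,0]]' ;python3 -m crank '[[0.03,0.01,0,0,0],[0.03,0,0,0,0]]')| grep -E "tcp|force|gap";python3 -c "
from h import *
plan(B(-.073,-.045,-.003),-BY)
s=cam('side');zoom(s,140,180,340,330,4,'s12')"
```

```text
tcp_pos: [0.3955, 0.3053, 0.03]
force: [-0.2, -0.4, -1.0]
finger_gap: 0.406
tcp_pos: [0.3915, 0.3036, 0.019]
force: [0.3, -0.1, -0.6]
finger_gap: 0.407
t 20.2 tcp [0.3915 0.3036 0.019 ] inS [-0.225   0.2247  0.019 ] F [ 0.3 -0.1 -0.6] gap 0.407 q [ 0.43  0.73  1.9  -0.    0.52  1.57]
axes x,y,z
 [[-0.003 -0.002 -1.   ]
 [ 0.419 -0.908  0.   ]
 [-0.908 -0.419  0.004]]
tool delta [ 0.022  -0.001  -0.0018] turn [-0.007  3.134] dist 0.022
```

View pics/s12.png

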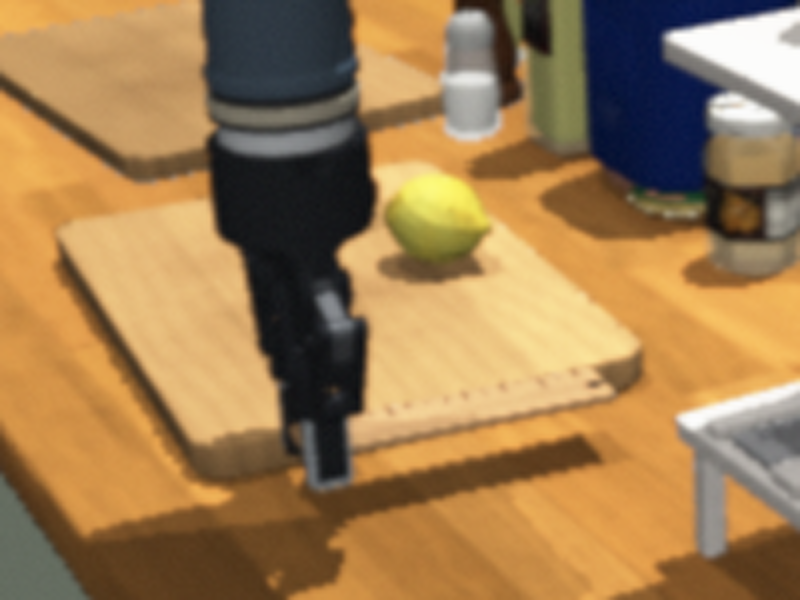

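```bash
(python3 -m crank '[[0.03,0.01,0,0,0],[0.03,0.007,0,0,0],[0.03,0.003,0,0,0],[0.03,0,0,0,0]]' ;python3 -m crank '[[0.03,0.001,0,0,0]]';python3 -m crank '[[0.03,0.001,0,0,0]]';python3 -m crank '[[0.03,0.001,0,0,0]]')| grep -E "tcp|force"
```

```text
tcp_pos: [0.3918, 0.3049, 0.0]
force: [0.8, 0.1, -0.4]
tcp_pos: [0.3922, 0.3051, -0.0006]
force: [-0.2, 0.6, -0.0]
tcp_pos: [0.3922, 0.3051, -0.0008]
force: [-1.4, -1.1, 16.2]
tcp_pos: [0.3922, 0.3051, -0.0008]
force: [-2.6, -1.4, 24.9]
```

```bash
(python3 -m crank '[[0.03,-0.004,0,0,0],[0.03,0,0,0,0]]' ;python3 -m crank '[[0.06,0,0,0,0],[0.06,0,0,0,0],[0.06,0,0,0,0],[0.06,0,0,0,0]]')| grep -E "tcp|force|gap";python3 -c "
from h import *
plan(B(-.073,-.045,-.003),-BY)
s=cam('side');zoom(s,140,180,340,330,4,'s13')"
```

```text
tcp_pos: [0.3926, 0.3053, 0.002]
force: [0.1, 0.8, 0.1]
finger_gap: 0.403
tcp_pos: [0.3922, 0.305, 0.0011]
force: [1.2, -0.6, -1.3]
finger_gap: 0.703
t 21.55 tcp [0.3922 0.305  0.0011] inS [-0.2237  0.2256  0.0011] F [ 1.2 -0.6 -1.3] gap 0.703 q [ 0.44  0.76  1.9  -0.    0.47  1.57]
axes x,y,z
 [[-0.    -0.    -1.   ]
 [ 0.421 -0.907  0.   ]
 [-0.907 -0.421  0.   ]]
tool delta [ 0.0041 -0.0001 -0.0004] turn [-0.005  3.136] dist 0.004
```

View pics/s13.png

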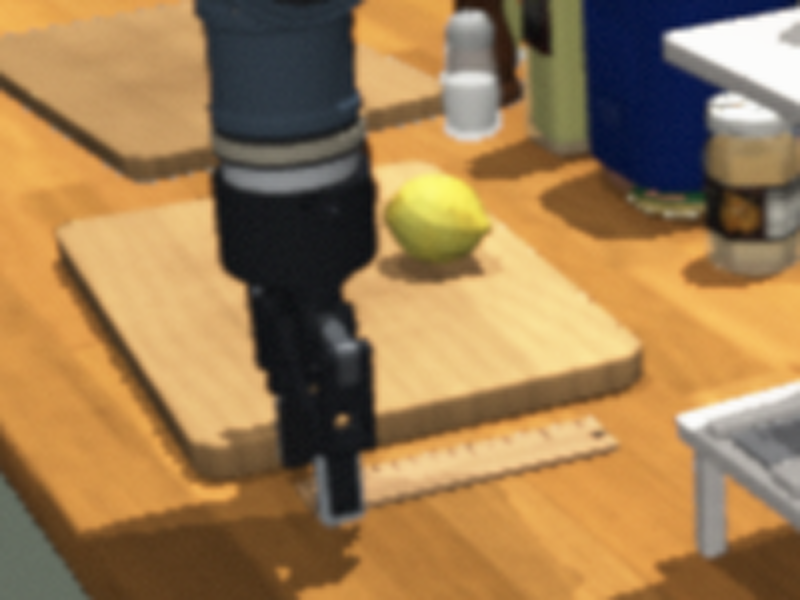

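```bash
(python3 -m crank '[[0.07,-0.02,0,0,0],[0.07,-0.03,0,0,0],[0.0,-0.02,0.02,-0.02,0],[0.0,0,0.024,-0.03,0],[0,0,0,-0.023,0]]' ;python3 -m crank '[[0,0,0,0,0],[0,0,0,0,0],[0,0,0,0,0]]')| grep -E "tcp|force|gap";python3 -c "
from h import *
plan(B(0,-.089,.002),-BY)
s=cam('side');zoom(s,200,230,320,320,6,'s14')
t=cam('top');cv2.imwrite('pics/t14.png',t['image'])"
```

```text
tcp_pos: [0.4801, 0.2948, 0.0725]
force: [0.5, 0.3, 1.0]
finger_gap: 0.317
tcp_pos: [0.4744, 0.2954, 0.0707]
force: [0.2, 0.2, 0.4]
finger_gap: 0.003
t 22.4 tcp [0.4744 0.2954 0.0707] inS [-0.1567  0.1771  0.0707] F [0.2 0.2 0.4] gap 0.003 q [0.36 0.68 1.72 0.   0.75 1.49]
axes x,y,z
 [[-0.004 -0.001 -1.   ]
 [ 0.421 -0.907 -0.   ]
 [-0.907 -0.421  0.004]]
tool delta [ 0.0686  0.0003 -0.0034] turn [-0.005  3.137] dist 0.069
```

View pics/s14.png

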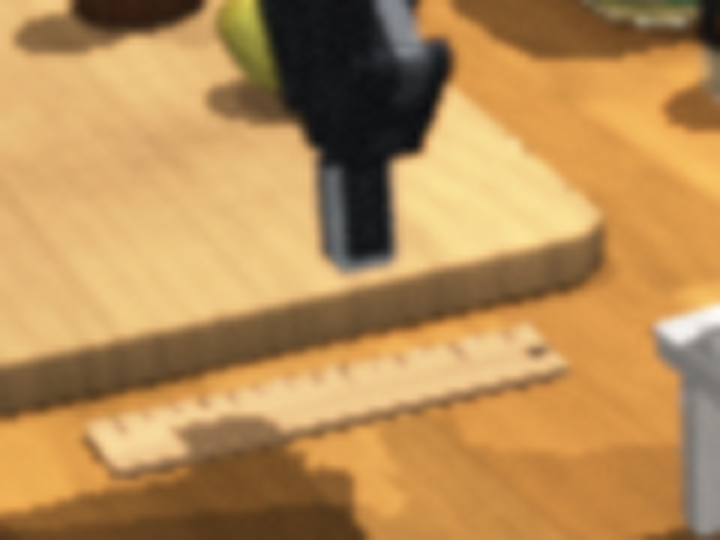

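View pics/t14.png

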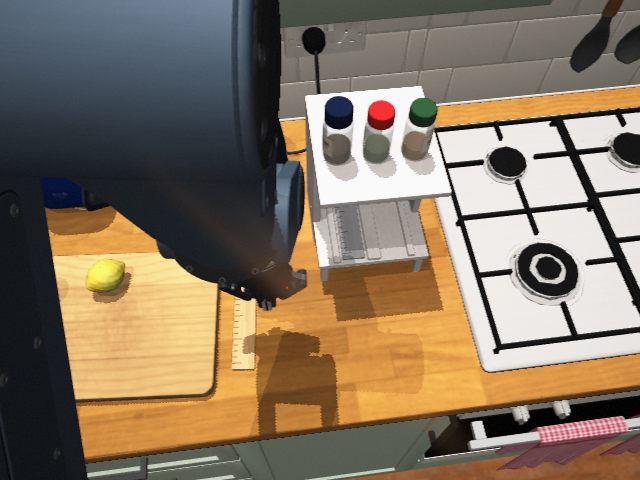

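```bash
python3 - <<'E'
from h import *
s=cam('side');t=cam('top')
c=[onz(s,200+u/6,230+v/6,.005) for u,v in((88,430),(120,473),(530,328),(567,365))]
for p in c: print(inB(p).round(4))
m=np.mean(c,0);d=(c[2]+c[3]-c[0]-c[1]);print('mid',inB(m).round(4),'ang vs B',np.degrees(np.arctan2(d[1],d[0]))-25.2)
for u,v in((231,370),(254,371)): print('top',inB(onz(t,u,v,.005)).round(4))
E
```

```text
[-0.0825 -0.0334  0.005 ]
[-0.0822 -0.0674  0.005 ]
[ 0.0762 -0.0346  0.005 ]
[ 0.0757 -0.0671  0.005 ]
mid [-0.0032 -0.0506  0.005 ] ang vs B -0.152217845746204
top [-0.0826 -0.0257  0.005 ]
top [-0.0858 -0.062   0.005 ]
```

```bash
(python3 -m crank '[[0,0.02,0.003,-0.001,0],[0,0.025,0,0,0],[0,0.014,0,0,0],[0,0.006,0,0,0],[0,0,0,0,0]]' ;python3 -m crank '[[0,0,0,0,0]]')| grep -E "tcp|force|gap";python3 -c "
from h import *
plan(B(-.003,-.092,.0015),-BY)
s=cam('side');zoom(s,200,230,320,320,6,'s15')"
```

```text
tcp_pos: [0.4783, 0.2934, 0.0056]
force: [0.2, 0.4, 0.5]
finger_gap: -0.001
tcp_pos: [0.4794, 0.2937, 0.0067]
force: [-0.6, 0.1, 0.2]
finger_gap: 0.002
t 23.2 tcp [0.4794 0.2937 0.0067] inS [-0.1532  0.1733  0.0067] F [-0.6  0.1  0.2] gap 0.002 q [ 0.35  0.79  1.74 -0.    0.62  1.49]
axes x,y,z
 [[ 0.001  0.    -1.   ]
 [ 0.421 -0.907  0.   ]
 [-0.907 -0.421 -0.001]]
tool delta [ 0.0052 -0.0003  0.0036] turn [-0.005  3.136] dist 0.006
```

View pics/s15.png

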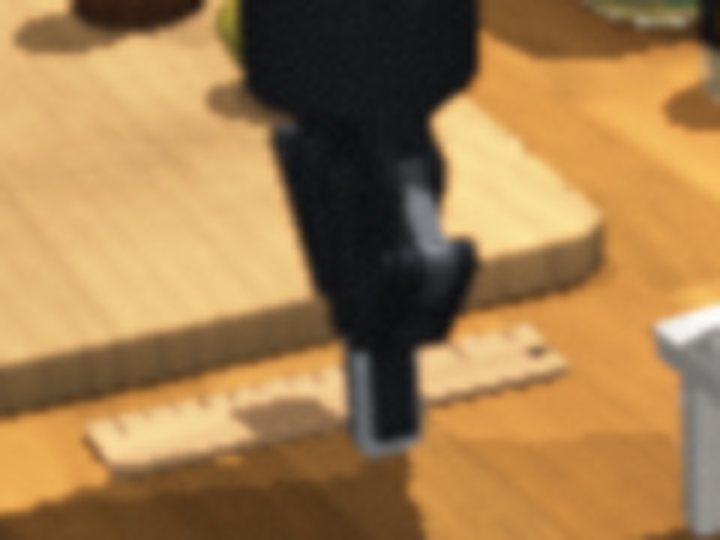

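```bash
(python3 -m crank '[[0,0.003,0,0.005,0],[0,0.002,0,0,0],[0,0,0,0,0]]' ;python3 -m crank '[[0,0,-0.004,0,0],[0,0,-0.004,0,0],[0,0,-0.004,0,0]]';python3 -m crank '[[0,0,-0.004,0,0],[0,0,-0.004,0,0]]';python3 -m crank '[[0,0,-0.003,0,0],[0,0,-0.003,0,0]]';python3 -m crank '[[0,0,-0.002,0,0],[0,0,-0.002,0,0]]')| grep -E "tcp|force";python3 -c "
from h import *
print(inB(manip.sense()['tcp_pos']))
s=cam('side');zoom(s,200,230,320,320,6,'s16')"
```

```text
tcp_pos: [0.4742, 0.2913, 0.0013]
force: [0.0, -0.3, 0.5]
tcp_pos: [0.4694, 0.3028, 0.0014]
force: [-0.2, 0.9, -0.1]
tcp_pos: [0.4659, 0.31, 0.0013]
force: [0.3, -0.2, -0.3]
tcp_pos: [0.4635, 0.3153, 0.0013]
force: [0.5, 0.2, -0.3]
tcp_pos: [0.4618, 0.3188, 0.0013]
force: [-0.6, -0.8, 0.5]
[-0.00458518 -0.06220925  0.00130715]
```

View pics/s16.png

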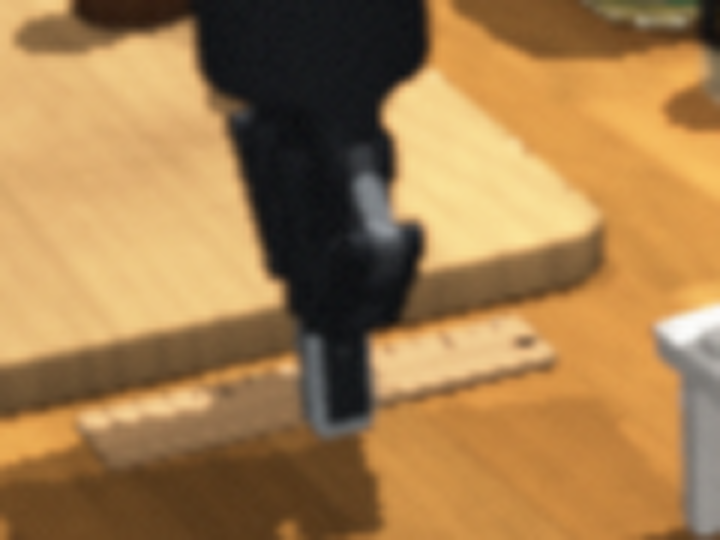

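```bash
(python3 -m crank '[[0,0,-0.002,0,0],[0,0,-0.002,0,0]]';python3 -m crank '[[0,0,-0.002,0,0],[0,0,-0.002,0,0]]';python3 -m crank '[[0,0,-0.001,0,0],[0,0,-0.001,0,0]]';python3 -m crank '[[0,0,-0.001,0,0],[0,0,-0.001,0,0]]')| grep -E "tcp|force";python3 -c "
from h import *
print(inB(manip.sense()['tcp_pos']))
s=cam('side');zoom(s,200,230,320,320,6,'s17')"
```

```text
tcp_pos: [0.4602, 0.3223, 0.0013]
force: [0.2, -0.9, 1.3]
tcp_pos: [0.4584, 0.326, 0.0013]
force: [0.9, -0.5, -0.7]
tcp_pos: [0.4576, 0.3278, 0.0013]
force: [0.0, -0.9, -0.5]
tcp_pos: [0.4568, 0.3296, 0.0013]
force: [0.8, -0.5, 0.1]
[-0.00451049 -0.05028864  0.00131475]
```

View pics/s17.png

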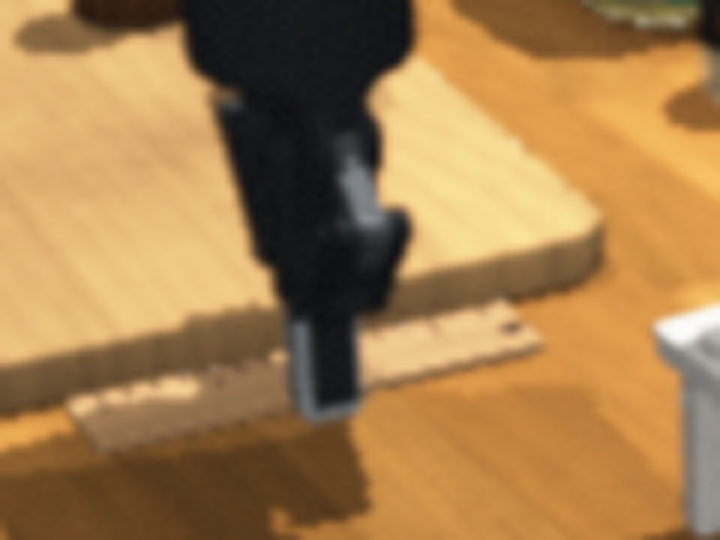

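```bash
(python3 -m crank '[[0,0,-0.001,0,0],[0,0,-0.001,0,0]]';python3 -m crank '[[0,0,-0.001,0,0]]';python3 -m crank '[[0,0,-0.001,0,0]]';python3 -m crank '[[0,0,-0.001,0,0]]';python3 -m crank '[[0,0,-0.001,0,0]]')| grep -E "force";python3 -c "
from h import *
print(inB(manip.sense()['tcp_pos']))
s=cam('side');zoom(s,200,230,320,320,6,'s18')"
```

```text
force: [0.4, -0.0, -0.1]
force: [0.4, 0.5, -0.8]
force: [1.1, -0.5, 0.5]
force: [-0.2, -0.3, 0.0]
force: [-0.5, -0.6, 0.4]
[-0.0044525  -0.04426108  0.00131786]
```

View pics/s18.png

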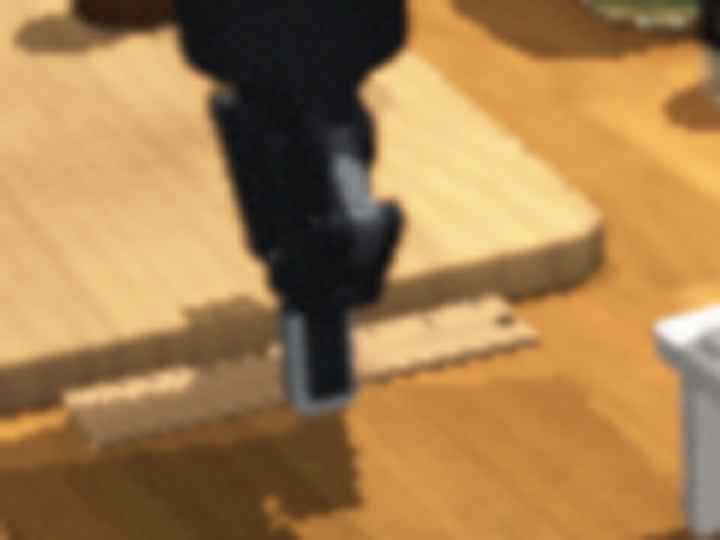

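```bash
for i in 1; do python3 -m crank '[[0,0,-0.001,0,0]]';python3 -m crank '[[0,0,-0.001,0,0]]';python3 -m crank '[[0,0,-0.001,0,0]]';python3 -m crank '[[0,0,-0.0005,0,0]]';python3 -m crank '[[0,0,-0.0005,0,0]]'; done| grep -E "force";python3 -c "
from h import *
print(inB(manip.sense()['tcp_pos']))"
```

```text
force: [2.6, -5.2, 0.8]
force: [3.4, -9.4, -0.1]
force: [4.7, -12.4, -0.1]
force: [5.8, -12.7, -0.3]
force: [6.0, -13.3, 1.2]
[-0.00442637 -0.04350677  0.00129618]
```

```bash
(python3 -m crank '[[0,0,0.005,0,0],[0,0,0.01,0,0],[0,-0.02,0.01,0,0],[0,-0.04,0.01,0,0],[0,-0.045,0,0,0]]';python3 -m crank '[[0,-0.045,0,0.04,0],[0,-0.045,0.04,0.04,0],[0,0,0.045,0.04,0],[0,0,0.045,0,0],[0,0,0.045,0,0]]';python3 -m crank '[[0,0,0.045,0,0],[0,0,0.045,0,0],[0,0,0.045,0,0],[0,0,0,0,0],[0,0,0,0,0]]')| grep -E "tcp|force";python3 -c "
from h import *
s=cam('side');zoom(s,190,220,330,325,5,'s19')
t=cam('top');cv2.imwrite('pics/t19.png',t['image']);zoom(t,140,230,300,390,4,'t19z')
print(manip.sense()['t'])"
```

```text
tcp_pos: [0.4668, 0.3053, 0.1061]
force: [1.0, 0.7, -0.3]
tcp_pos: [0.4464, 0.1255, 0.1755]
force: [0.3, 0.6, -0.2]
tcp_pos: [0.5039, 0.0033, 0.1746]
force: [-1.1, 0.2, -0.3]
28.1
```

View pics/s19.png

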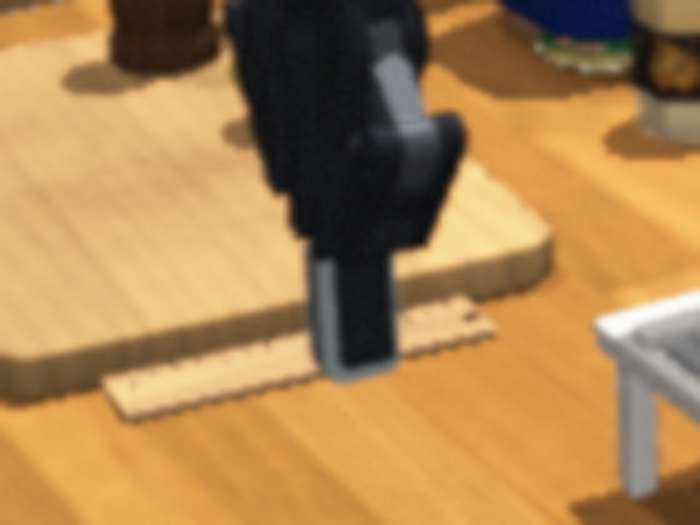

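View pics/t19.png

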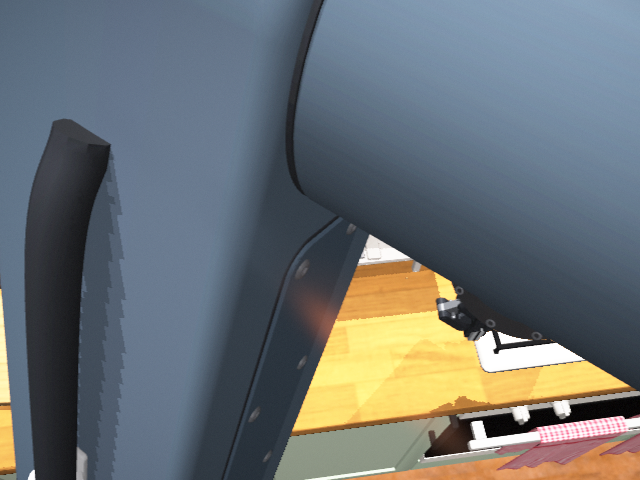

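```bash
(python3 -m crank '[[0,0,0.045,0.02,0],[0,0,0.045,0.02,0],[0,0,0.045,0.02,0],[0,0,0.045,0.02,0],[0,0,0.045,0.02,0]]';python3 -m crank '[[0,0,0.045,0.02,0],[0,0,0.045,0.02,0],[0,0,0.045,0.01,0],[0,0,0,0,0],[0,0,0,0,0]]')| grep -E "tcp|force";python3 -c "
from h import *
s=cam('side');zoom(s,190,220,330,325,5,'s20')
t=cam('top');cv2.imwrite('pics/t20.png',t['image']);zoom(t,180,230,280,390,5,'t20z')
print(manip.sense()['t'])"
```

```text
tcp_pos: [0.5078, -0.2415, 0.1748]
force: [1.1, -0.2, -0.2]
tcp_pos: [0.5195, -0.3843, 0.1742]
force: [-0.6, 0.3, 0.3]
29.2
```

View pics/s20.png

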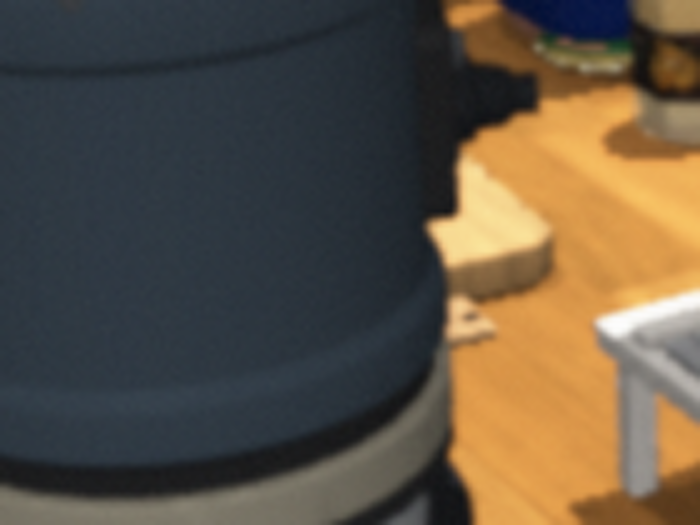

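View pics/t20.png

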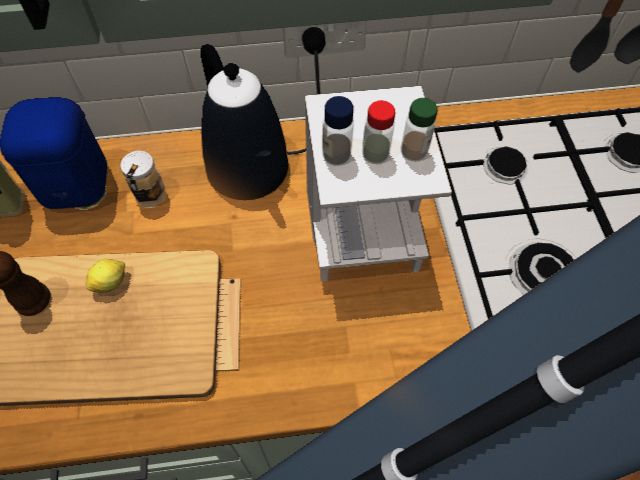

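```bash
python3 - <<'E'
from h import *
t=cam('top');zoom(t,195,265,255,380,6,'t21');im=t['image']
# right side and ends of the ruler
for n,(u,v) in dict(farR=(240.5,279),nearR=(239,370.5)).items(): print(n,inB(onz(t,u,v,.005)).round(4))
E
```

```text
farR [ 0.076  -0.0374  0.005 ]
nearR [-0.084  -0.0383  0.005 ]
```

View pics/t21.png

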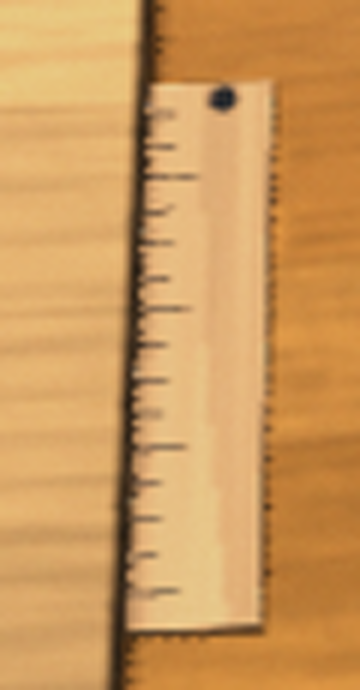

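```bash
python3 -c "
from h import *
print(manip.sense()['force'],manip.sense()['qd'].round(3));print(manip.sign_off())"
```

```text
[0.01946896 0.51739202 0.27870216] [ 0.    -0.006 -0.007 -0.003 -0.003 -0.   ]
the job is handed in; nothing more can be done
None
```

The wooden ruler now lies flat on the worktop along the board's right-hand edge. I handed the job in at about 29 s; no verdict was reported.

**What I did:**
- **Sliding it out:** The moves allowed no tilting, so I kept the tool pointing down and pressed with the outer finger tip under the edge of the roof. I pressed with up to about 14 N for a moment at the start of each stroke, then dragged at about 5–6 N. Seven strokes of up to 10 mm brought the ruler about 50 mm out.
- **Carrying and placing:** I gripped it by its two long sides, carried it over and released it beside the board. It dropped about 13 mm because the finger tips reach below it. I then pushed it against the board with shut fingers until the force rose to about 14 N, and drew the arm back.

**Last checks:**
- **Ruler position:** In the top view it is flat and parallel to within about 0.5°. Its middle is about 4 mm from the middle of the board's edge. Its right side is about 38 mm from that edge, which leaves a gap of 0–2 mm against the 6 mm allowed.
- **Rest of the scene:** The steel strip is still in its lane and all three jars are standing.
- **Arm:** It was in free air with no contact force showing.
- **Disagreement:** The two cameras differed by about 5 mm sideways on the ruler's position, so I relied on the force contact with the board to judge that it was flush.

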